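# Clear the jar labeller and restart it

### The job

Switch the jar labeller off at its red rotary isolator before you touch any jar. Then, with it off, empty the catch tray: stand the labelled jars upright on the floor of the wooden crate and put the misfed jars that came out without a label back upright on the machine's infeed bed, between its guide rails. When every jar is in its place turn the isolator fully back on, then press the green start button all the way in; leave the other things on the bench where they are.

Things in the scene. Friction and masses are not known exactly. Their poses are not given: they have to be found in the camera images.
- labeller: jar labelling machine, fixed; origin on the bench, x away from the robot, y to the left along the machine. In its frame (mm): white tower x 110..300, y 60..400, 240 high with reels; grey control box x -138..-10, y 15..205, 70 high, carries isolator and start button; black wrap roller at x 12, y 165, 52 wide, 120 high; catch tray right of the box, infeed bed left of it
- tray_floor (a point): centre of the catch tray's floor (4 mm above the bench); tray inside 290 mm along the labeller's x by 180 mm along y, with a 12 mm rim above its floor; axes as the labeller's. Along its left (+y) side stand the control box and, at x -5..80 mm in the labeller's frame, a sloping steel chute that rises over the left rim to 58 mm: keep the fingers clear of these
- infeed (a point): centre of the infeed bed's surface (60 mm above the bench), axes as the labeller's: flat bed 110 mm along x by 174 mm along y between low steel guide rails and stop gate that stand 12 mm above it
- crate: open wooden crate, outside 256 mm along its x by 206 mm along its y, 46 mm high, walls and floor 8 mm thick, fixed to the bench; origin at the centre of its underside
- crate_floor (a point): centre of the crate's inner floor, 8 mm above the bench; inside 240 mm along the crate's x by 190 mm along its y, walls 38 mm above this floor; axes as the crate's
- isolator_grip (a point): on the vertical axis of the red rotary isolator handle, where to pinch it: 104 mm above the bench, 8 mm below the top of the handle's grip bar. The bar is 64 mm long, 14 mm thick and 28 mm tall, standing on a 50 mm round collar 10 mm high; this point turns with the handle and its x axis runs along the bar
- isolator (a joint): angle of the isolator handle (rad): 0 = on (bar along the labeller's x, as found), 1.571 = off (bar along the labeller's y). Seen from above, counter-clockwise turns it towards off, clockwise back to on. Stops at both ends; an over-centre spring (up to about 0.15 N m) snaps it home to whichever end it has clearly passed the middle towards
- start_top (a point): centre of the top of the green start button, 28 mm in diameter, on the control box about 95 mm to the right (labeller's -y) of the isolator; pressed straight down; released it stands 92 mm above the bench
- start (a joint): travel of the start button (m): 0 released, 0.006 fully pressed; springs back; 1.5 N to begin, 5 N fully down
- jar1: closed squat amber glass jar with a black screw lid, a rigid cylinder 46 mm in diameter and 44 mm tall, about 110 g; origin at the centre of its underside, z up through the lid. Labelled: a white band with a blue stripe goes round its body and a white seal tab runs across its lid. May be absent (None from the start)
- jar2: closed squat amber glass jar with a black screw lid, a rigid cylinder 46 mm in diameter and 44 mm tall, about 110 g; origin at the centre of its underside, z up through the lid. Labelled: a white band with a blue stripe goes round its body and a white seal tab runs across its lid. May be absent (None from the start)
- jar3: closed squat amber glass jar with a black screw lid, a rigid cylinder 46 mm in diameter and 44 mm tall, about 110 g; origin at the centre of its underside, z up through the lid. Labelled: a white band with a blue stripe goes round its body and a white seal tab runs across its lid. May be absent (None from the start)
- jar4: closed squat amber glass jar with a black screw lid, a rigid cylinder 46 mm in diameter and 44 mm tall, about 110 g; origin at the centre of its underside, z up through the lid. Labelled: a white band with a blue stripe goes round its body and a white seal tab runs across its lid. May be absent (None from the start)
- jar5: closed squat amber glass jar with a black screw lid, a rigid cylinder 46 mm in diameter and 44 mm tall, about 110 g; origin at the centre of its underside, z up through the lid. Labelled: a white band with a blue stripe goes round its body and a white seal tab runs across its lid. May be absent (None from the start)
- blank1: closed squat amber glass jar with a black screw lid, a rigid cylinder 46 mm in diameter and 44 mm tall, about 110 g; origin at the centre of its underside, z up through the lid. Misfed: it has no label, bare amber glass all round, plain black lid. May be absent
- blank2: closed squat amber glass jar with a black screw lid, a rigid cylinder 46 mm in diameter and 44 mm tall, about 110 g; origin at the centre of its underside, z up through the lid. Misfed: it has no label, bare amber glass all round, plain black lid. May be absent
- brown_bottle: bystander: amber bottle, 68 mm diameter, 150 mm tall, white cap; origin at its foot
- dark_bottle: bystander: dark bottle, 60 mm diameter, 130 mm tall, black cap; origin at its foot
- label_roll: bystander: spare roll of labels lying flat, 90 mm diameter, 36 mm high; origin at its underside
- brush: bystander: brush lying on the bench, 200 mm long along its x; origin at its middle
- white_jar: bystander: white plastic jar, 52 mm diameter, 45 mm tall; origin at its foot
- screwdriver: bystander: screwdriver lying on the bench, 200 mm long along its x; origin at its middle
Not all that is in view belongs to the job. Leave any turquoise look-alike of the blank1 alone.

How it is judged:
By the outcome, as a careful person would: the job done as asked, in the order asked, and still so for the second after the job is handed in, with the robot touching nothing.
Of jar1, jar2, jar3, jar4, jar5 only 3 to 5 are there at a start; the rules pass over those that are not, and their reading is None.
Of blank1, blank2 only 1 to 2 are there at a start; the rules pass over those that are not, and their reading is None.
At some moment in a run one of jar1, jar2, jar3, jar4, jar5, blank1, blank2 may be knocked a few centimetres aside while the robot is not near it.
Once in a run the grip may slacken for a moment while it holds something.
It also fails if it takes over 210 s, if anything falls off the work surface, if the arm or the gripper's body presses on something with over 40 N, if the wrist force passes 120 N, or if a joint passes its speed limit or range.

### The arm

A 6-joint arm with a two-finger parallel gripper is mounted at the origin on the work surface. World frame = base frame: x ahead of the robot, y to its left, z up, the work surface at z = 0. Lengths are in mm, angles in rad, forces in N, time in s.
With the tool pointing down it reaches from about 350 to 975 mm from the base axis. Payload 7.1 kg.
Tool frame: the origin (TCP) lies midway between the tips of the shut fingers; the grasp point (between the pads) lies ctrl.grip_point_offset behind it (ctrl.grip_point_offset is the distance from the TCP to the grasp point, in mm); z points along the fingers, y is the line along which they close (so a half turn about z gives the same grasp; the last joint's range is limited). The gripper opens to 88 mm and grips with 3 to 60 N. Pads are 20 mm wide; open, the fingers measure 115 mm over their backs; the gripper's body (75 mm by 178 mm) begins 61 mm behind the grasp point.
Start: joints at [-1.215, 0.423, 1.63, -0, 1.089, -0.019], TCP at [228.82, -581.589, 222.675] pointing down, gripper open.
Joint ranges: [-3, 3], [-0.9, 2.11], [0.09, 2.58], [-1.31, 4.45], [0.11, 2.69], [-2.54, 2.54]. Speed limits (rad/s): [2.39, 2.39, 3.01, 3.14, 3.14, 3.14].

### API

Orientations are given as a rotation vector (axis times angle).
In Python, from workcell import ctrl gives the robot as it stands.
- The arm moves only by the tool apply_moves, never from a script. Its argument "targets" is a list of rows, each an object of numbers: "tx", "ty", "tz": the shift along the world's x, y, z in m; "spin": the turn about the world's z in degrees. In form: [{"tx": .., "ty": .., "tz": .., "spin": ..}, ...]. A call has exactly 8 rows; each row is the pose to reach, as a shift and turn from the pose commanded when the call began; what a row does not reach only later rows make up. A row lasts 1/10 s, in which the tool goes at most 50 mm and 8.59 degrees, less where a joint would pass 70% of its speed; a pose out of reach is approached as far as the arm can. A call with a gripper value outside its range is refused whole. "gripper" is the closure, from -1 (fully open) to 1 (shut), set as the call begins (left out, the last holds). The fingers move at their own pace and stop on an object; the grip force is fixed at half the most. Time passes only in rows, so rows that repeat a pose let the fingers close, or fill a call up. It gives the time, the measured TCP pose, the force, the opening and the grip force at its end, in the units of the state.
- ctrl.get_obs(): the state, without advancing time (a new reading comes with each control period).
- ctrl.get_image(name): name is "side" or "top"; returns the picture (480x640x3 uint8, red, green, blue); there is no depth.
- ctrl.get_calibration(name): a dict with "fov_y" (degrees; the focal length in pixels is half the picture's height over the tangent of half this angle, whatever the lens; pixels are square), "cx", "cy" (the principal point, pixels), "rvec" (rotation vector, rad) and "tvec" (3), from world to camera coordinates, as OpenCV has them. Camera axes: x right, y down, z forward; pixel columns grow to the right and rows downward; lengths in mm; the calibration is good to about 2 mm. A picture is of the moment at which its call begins. get_calibration takes no time and is no camera call.
- ctrl.close_job(): hands the job in; it is judged then, once.
Trained networks look in the newest picture that a camera, given by its name, has taken for a name from the list of things; names that differ only in an ending like _2 or _b are one class to them, and where a whole thing is asked for, a point or a joint stands for the part that bears it (a point fixed in the world has none). Each returns a list of dicts, best first, with "score" (0 to 1); they miss things now and then, are a little off and sometimes report something else, mostly with a low value. They report only what shows in the picture. A call takes as long as a camera call. They do not tell look-alikes from the thing itself.
- ctrl.outline_of(name, camera): "pixels" (480x640 bool, what is visible of it) and "box" ([left, top, right, bottom] in pixels, round what is visible of it).
- ctrl.pinpoint(name, camera): "uv" ([column, row] in pixels: a listed point, or the origin of a listed thing).
The state is a dict: "t": time; "qpos": joint angles; "qvel": joint speeds; "joint_torque": joint torques, N m; "ee_pos": TCP position; "orientation": TCP orientation; "ft_force": force on the tool from outside, world axes, zero at the start; "moment": the same for the moment, N m; "width": finger opening in mm; "grasp_force": force on a finger pad.
Only numpy, scipy, OpenCV 4.12 (cv2) and the standard library are available. Lean on these libraries where they do the work, as an engineer would, in place of code of your own. Each camera call takes 0.05 s, during which the arm holds its last target. There are 200 camera calls.

## Working session

There is one attempt and no reset: what is moved stays moved. The work goes in short steps, Python scripts to look and compute and a tool call to move; the robot and the scene stay as the last step left them, time stands still between calls to the robot, and variables do not carry over. Pictures are saved under pics/ and viewed, at most 14 in all, crops included, and the job is handed in when it is done.

Besides the shell and the picture viewer there is one more tool, called after "Call:" in YAML: its name, and indented under it one key for each argument. apply_moves: Moves the arm, as the interface text tells. Its arguments: {"type":"object","properties":{"targets":{"type":"array"},"gripper":{"type":"number"}},"required":["targets"]}

```bash
mkdir -p pics; ls
cat > h.py <<'E'
import numpy as np, cv2
from workcell import ctrl
def cal(n):
    c=ctrl.get_calibration(n); f=240/np.tan(np.radians(c["fov_y"])/2)
    K=np.array([[f,0,c["cx"]],[0,f,c["cy"]],[0,0,1.]]); R=cv2.Rodrigues(np.array(c["rvec"],float))[0]
    return K,R,np.array(c["tvec"],float).ravel(),c
def ray(n,uv):
    K,R,t,_=cal(n); d=R.T@np.linalg.inv(K)@np.array([uv[0],uv[1],1.]); return -R.T@t,d/np.linalg.norm(d)
def atz(n,uv,z):
    o,d=ray(n,uv); return o+d*(z-o[2])/d[2]
def tri(a,b):
    A=[];B=[]
    for n,uv in (a,b):
        o,d=ray(n,uv); P=np.eye(3)-np.outer(d,d); A.append(P);B.append(P@o)
    x=np.linalg.solve(A[0]+A[1],B[0]+B[1]); return x, np.linalg.norm(A[0]@x-B[0])*2
def proj(n,p):
    K,R,t,_=cal(n); q=K@(R@np.asarray(p,float)+t); return q[:2]/q[2]
def save(n,name,crop=None,s=1):
    im=ctrl.get_image(n)
    if crop: im=im[crop[1]:crop[3],crop[0]:crop[2]]
    im=cv2.resize(im,None,fx=s,fy=s,interpolation=cv2.INTER_CUBIC)
    cv2.imwrite(f"pics/{name}.png",im[:,:,::-1])
E
python3 - <<'E'
from h import *
for n in("side","top"):
    save(n,n+"0"); print(n,ctrl.get_calibration(n))
    for p in("isolator_grip","start_top","infeed","tray_floor","crate_floor","labeller"):
        print(p,[(np.round(r["uv"],1).tolist(),round(r["score"],2)) for r in ctrl.pinpoint(p,n)[:2]])
    for p in("jar1","blank1"):
        print(p,[(np.round(r["uv"],1).tolist(),round(r["score"],2)) for r in ctrl.pinpoint(p,n)])
o=ctrl.get_obs();print(o,ctrl.grip_point_offset)
E
```

```text
pics
side {'fov_y': 45.088280410932406, 'cx': 316.3053356837022, 'cy': 238.18210903544608, 'rvec': array([ 0.34049432, -2.77783381,  1.16037118]), 'tvec': array([ 509.6167167 ,  195.29865961, 1493.46924221])}
isolator_grip [([301.4, 320.8], 0.77)]
start_top [([311.6, 294.6], 0.57)]
infeed [([265.8, 385.1], 0.79), ([350.5, 206.9], 0.48)]
tray_floor [([296.5, 269.3], 0.63)]
crate_floor [([349.7, 200.4], 0.91)]
labeller [([287.6, 298.3], 0.7)]
jar1 [([310.6, 262.0], 0.9), ([280.8, 282.1], 0.8), ([284.1, 256.8], 0.55), ([262.3, 250.7], 0.54), ([343.4, 442.3], 0.19)]
blank1 [([303.7, 287.0], 0.64), ([364.8, 324.7], 0.63), ([334.4, 286.3], 0.61)]
top {'fov_y': 49.506647182256266, 'cx': 317.9139928824362, 'cy': 240.21830071012013, 'rvec': array([ 2.13155188, -2.16181281,  0.1418031 ]), 'tvec': array([ -48.87009666,  519.81816787, 1367.70271573])}
isolator_grip [([207.9, 249.6], 0.71)]
start_top [([243.7, 246.4], 0.47)]
infeed [([147.2, 232.2], 0.57), ([302.2, 220.9], 0.53)]
tray_floor [([304.0, 218.3], 0.59)]
crate_floor [([413.5, 248.2], 0.58)]
labeller [([318.9, 204.2], 0.71), ([265.8, 22
[... 235 characters left out ...]
0.57)]
{'t': 0.9, 'qpos': array([-1.21499115e+00,  4.23074705e-01,  1.62989260e+00, -2.04150160e-05,
        1.08859858e+00, -1.89962208e-02]), 'qvel': array([-0.00019052, -0.00075462, -0.00164819,  0.00141887, -0.00192942,
       -0.00119114]), 'joint_torque': array([-1.80577823e-03, -5.44567144e+01, -2.74053115e+01,  6.44289237e-02,
        1.65827764e-02, -3.11732421e-06]), 'ee_pos': array([ 228.82256379, -581.59591941,  222.69378109]), 'orientation': array([ 3.08655740e+00,  5.85305865e-01, -2.09627235e-05]), 'ft_force': array([-0.23534413, -0.73774252,  1.04927496]), 'moment': array([0.05267791, 0.04174722, 0.04139057]), 'grasp_force': 0.0, 'width': 87.59463406383671} 18.700000000000003
```

Run:
```python
from h import *
save("top","topc",(110,130,460,350),2.2)
for nm,s,t in [("iso",(301.4,320.8),(207.9,249.6)),("start",(311.6,294.6),(243.7,246.4)),("infeed",(265.8,385.1),(147.2,232.2)),("tray",(296.5,269.3),(304,218.3)),("crate",(349.7,200.4),(413.5,248.2)),("lab",(287.6,298.3),(265.8,221.6))]:
    x,e=tri(("side",s),("top",t)); print(nm,x.round(1),e.round(1))
for c,L in (("side",[(310.6,262),(280.8,282.1),(284.1,256.8),(262.3,250.7),(303.7,287),(364.8,324.7),(334.4,286.3)]),("top",[(317.5,256.8),(313.7,181.1),(319.7,230.5),(320.1,206.3),(281.5,207.2),(386.5,171),(289.6,257.4),(250.5,296.2),(284.9,232.5)])):
    for uv in L: print(c,uv,atz(c,uv,4).round(0)[:2])
R=cv2.Rodrigues(ctrl.get_obs()["orientation"])[0];print(R.round(3))
```

```text
iso [495.9 226.6 103.8] 12.9
start [499.7 135.6  93.7] 4.1
infeed [540.4 393.   73.3] 2.7
tray [ 5.87e+02 -1.80e+01  5.00e-01] 1.8
crate [ 497.6 -314.9   22.4] 4.5
lab [580.4  88.5   0.8] 4.1
side (310.6, 262) [556. -51.]
side (280.8, 282.1) [616.  41.]
side (284.1, 256.8) [634. -53.]
side (262.3, 250.7) [703. -62.]
side (303.7, 287) [550.  43.]
side (364.8, 324.7) [366. 128.]
side (334.4, 286.3) [470.  21.]
top (317.5, 256.8) [478. -54.]
top (313.7, 181.1) [691. -46.]
top (319.7, 230.5) [551. -61.]
top (320.1, 206.3) [619. -63.]
top (281.5, 207.2) [618.  44.]
top (386.5, 171) [ 717. -251.]
top (289.6, 257.4) [477.  22.]
top (250.5, 296.2) [372. 129.]
top (284.9, 232.5) [546.  35.]
[[ 0.931  0.366  0.   ]
 [ 0.366 -0.931  0.   ]
 [ 0.    -0.    -1.   ]]
```

View pics/side0.png

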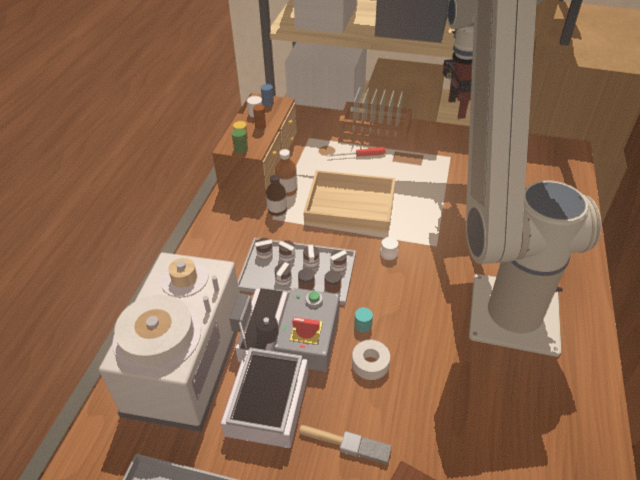

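View pics/topc.png

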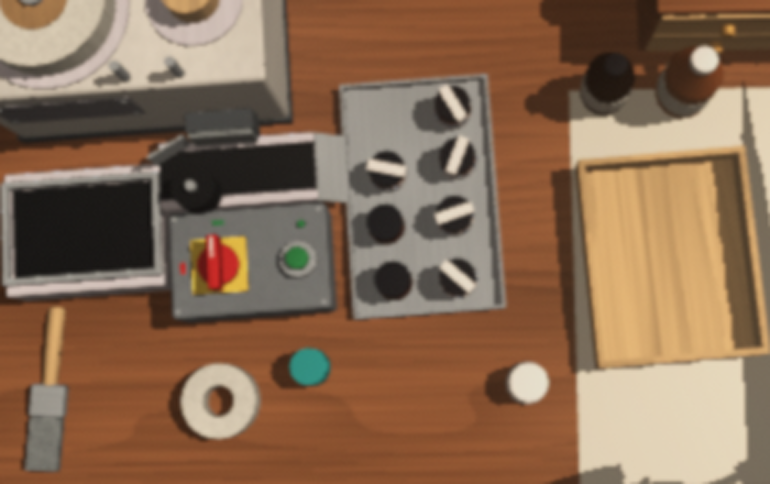

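The tray holds five labelled jars and two blanks (topc: the plain black lids at (385,223) and (392,280)). The turquoise jar stands outside it at (309,367). The isolator bar is at about (213,262), along the labeller's x. Next I refine the yaws and positions.

```bash
cat >> h.py <<'E'
def cents(cam,name,n=9):
    out=[]
    for r in ctrl.outline_of(name,cam)[:n]:
        v,u=np.nonzero(r["pixels"]); out.append((np.array([u.mean(),v.mean()]),len(u),round(r["score"],2)))
    return out
E
python3 - <<'E'
from h import *
ims={c:ctrl.get_image(c) for c in("top","side")}
roi={"top":(190,225,232,275),"side":(285,310,335,345)}
bl={}
for c in ims:
    hsv=cv2.cvtColor(ims[c],cv2.COLOR_RGB2HSV); H,S,V=[hsv[...,i].astype(int) for i in range(3)]
    for k,m in (("red",((H<6)|(H>172))&(S>150)&(V>90)),("grn",(H>50)&(H<85)&(S>110))):
        x0,y0,x1,y1=roi[c] if k=="red" else ((230,232,262,262) if c=="top" else (298,285,330,312))
        mm=np.zeros_like(m);mm[y0:y1,x0:x1]=m[y0:y1,x0:x1]
        v,u=np.nonzero(mm); bl[c,k]=(u.mean(),v.mean()); print(c,k,len(u),u.mean().round(1),v.mean().round(1),u.min(),u.max(),v.min(),v.max())
for k in("red","grn"): print(k,[a if np.isscalar(a) else np.round(a,1) for a in tri(("top",bl["top",k]),("side",bl["side",k]))])
f=lambda x,y:(x/2.2+110,y/2.2+130)
for nm,z,L in (("box",70,[(170,212),(330,203),(333,310),(173,320)]),("tray",16,[(340,85),(487,75),(505,305),(352,318)]),("crate",46,[(578,158),(742,148),(766,353),(598,366)]),("infeed",72,[(3,178),(160,166),(165,287),(5,295)])):
    P=np.array([atz("top",f(*p),z)[:2] for p in L]); e=[P[1]-P[0],P[2]-P[3],P[3]-P[0],P[2]-P[1]]
    print(nm,P.round(0).tolist(),"c",P.mean(0).round(1),"len",[round(np.linalg.norm(v)) for v in e],"yaw-y",[round(np.degrees(np.arctan2(v[0],-v[1])),1) for v in e[:2]],[round(np.degrees(np.arctan2(-v[1],-v[0])),1) for v in e[2:]])
# jars: outline centroids (mid height)
for n in("jar1","blank1"):
    for c in("top","side"):
        print(n,c,[(q.round(1).tolist(),k,s,atz(c,q,28)[:2].round(0).tolist()) for q,k,s in cents(c,n)])
E
```

```text
top red 266 208.1 250.0 192 217 237 260
top grn 63 244.3 246.7 240 248 232 251
side red 189 306.7 326.6 293 318 319 337<stdin>:10: RuntimeWarning: Mean of empty slice.
  ret = ret.dtype.type(ret / rcount)
Traceback (most recent call last):
ValueError: zero-size array to reduction operation minimum which has no identity
```

Run:
```python
from h import *
ims={c:ctrl.get_image(c) for c in("top","side")}
roi={"top":(190,225,232,275),"side":(285,310,335,345)}
bl={("top","grn"):(244.3,246.9),("top","red"):(208.1,250),("side","red"):(306.7,326.6)}
hsv=cv2.cvtColor(ims["side"],cv2.COLOR_RGB2HSV)[288:308,300:328]; m=(hsv[...,0]>40)&(hsv[...,0]<95)&(hsv[...,1]>70)
v,u=np.nonzero(m);print(len(u)); bl["side","grn"]=(u.mean()+300,v.mean()+288) if len(u) else (314,298); print(bl)
for k in("red","grn"): print(k,[np.round(a,1) for a in tri(("top",bl["top",k]),("side",bl["side",k]))])
f=lambda x,y:(x/2.2+110,y/2.2+130)
for nm,z,L in (("box",70,[(170,212),(330,203),(333,310),(173,320)]),("tray",16,[(340,85),(487,75),(505,305),(352,318)]),("crate",46,[(578,158),(742,148),(766,353),(598,366)]),("infeed",72,[(3,178),(160,166),(165,287),(5,295)])):
    P=np.array([atz("top",f(*p),z)[:2] for p in L]); e=[P[1]-P[0],P[2]-P[3],P[3]-P[0],P[2]-P[1]]
    print(nm,P.round(0).tolist(),"c",P.mean(0).round(1),"len",[round(np.linalg.norm(v)) for v in e],"yaw-y",[round(np.degrees(np.arctan2(-v[0],-v[1])),1) for v in e[:2]],[round(np.degrees(np.arctan2(-v[1],-v[0])),1) for v in e[2:]])
for n in("jar1","blank1"):
    for c in("top","side"):
        print(n,c,[(q.round(1).tolist(),k,s,atz(c,q,28)[:2].round(0).tolist()) for q,k,s in cents(c,n)])
for c in("top","side"):
    print([(q.round(1).tolist(),k,s) for q,k,s in cents(c,"isolator_grip")],[(q.round(1).tolist(),k,s) for q,k,s in cents(c,"start_top")])
```

```text
72
{('top', 'grn'): (244.3, 246.9), ('top', 'red'): (208.1, 250), ('side', 'red'): (306.7, 326.6), ('side', 'grn'): (np.float64(313.5138888888889), np.float64(296.0416666666667))}
red [array([490. , 228.5,  87.8]), np.float64(0.9)]
grn [array([497.2, 134.6,  88.2]), np.float64(0.2)]
box [[556.0, 289.0], [564.0, 96.0], [436.0, 92.0], [426.0, 282.0]] c [495.7 189.9] len [193, 190, 130, 129] yaw-y [np.float64(-2.4), np.float64(-2.8)] [np.float64(2.8), np.float64(1.7)]
tray [[726.0, 90.0], [736.0, -97.0], [443.0, -114.0], [430.0, 75.0]] c [583.6 -11.3] len [187, 189, 296, 293] yaw-y [np.float64(-3.1), np.float64(-4.1)] [np.float64(2.9), np.float64(3.4)]
crate [[620.0, -206.0], [630.0, -407.0], [379.0, -424.0], [366.0, -223.0]] c [ 498.6 -315. ] len [202, 202, 255, 252] yaw-y [np.float64(-2.7), np.float64(-3.6)] [np.float64(3.8), np.float64(3.8)]
infeed [[601.0, 491.0], [613.0, 301.0], [466.0, 292.0], [459.0, 483.0]] c [534.4 391.8] len [190, 191, 142, 147] yaw-y [np.float64(-3.6), np.float64(-2.1)] [np.float64(3.3), np.float64(3.6)]
jar1 top [([314.5, 178.7], 273, 0.79, [692.0, -49.0]), ([316.0, 227.7], 266, 0.61, [555.0, -51.0]), ([317.1, 256.3], 229, 0.58, [476.0, -53.0]), ([285.4, 207.8], 250, 0.56, [611.0, 32.0])]
jar1 side [([310.9, 256.4], 333, 0.7, [554.0, -50.0]), ([286.4, 250.6], 331, 0.7, [627.0, -56.0]), ([282.6, 274.2], 301, 0.67, [612.0, 32.0]), ([264.0, 248.3], 294, 0.51, [692.0, -50.0])]
blank1 top [([250.0, 296.5], 274, 0.79, [371.0, 127.0]), ([288.2, 257.8], 227, 0.53, [473.0, 25.0]), ([284.5, 231.6], 258, 0.53, [545.0, 34.0])]
blank1 side [([305.8, 279.2], 334, 0.68, [546.0, 35.0]), ([332.2, 281.7], 324, 0.6, [475.0, 27.0]), ([352.3, 444.1], 1492, 0.53, [330.0, 459.0])]
[([207.5, 249.6], 304, 0.66)] [([207.8, 249.3], 335, 0.28)]
[([306.2, 326.8], 466, 0.88), ([352.7, 444.3], 1391, 0.28)] [([224.2, 343.0], 33913, 0.7), ([314.0, 296.5], 98, 0.45), ([286.5, 251.2], 313, 0.34)]
```

Call:
apply_moves:
  gripper: -0.4
  targets:
    - {"tx": 0.014, "ty": 0.043, "tz": 0, "spin": -1.3}
    - {"tx": 0.028, "ty": 0.086, "tz": 0, "spin": -2.6}
    - {"tx": 0.042, "ty": 0.129, "tz": 0, "spin": -3.9}
    - {"tx": 0.056, "ty": 0.172, "tz": 0, "spin": -5.2}
    - {"tx": 0.07, "ty": 0.215, "tz": 0, "spin": -6.5}
    - {"tx": 0.084, "ty": 0.258, "tz": 0, "spin": -7.8}
    - {"tx": 0.1, "ty": 0.3, "tz": 0, "spin": -9}
    - {"tx": 0.1, "ty": 0.3, "tz": 0, "spin": -9}

```text
t: 2.35
ee_pos: [329.4, -277.5, 222.7]
orientation: [-3.121, -0.347, 0.0]
ft_force: [0.8, -1.2, -0.2]
width: 61.7
grasp_force: 0.0
```

Call:
apply_moves:
  targets:
    - {"tx": 0.014, "ty": 0.043, "tz": 0, "spin": -1.3}
    - {"tx": 0.028, "ty": 0.086, "tz": 0, "spin": -2.6}
    - {"tx": 0.042, "ty": 0.129, "tz": 0, "spin": -3.9}
    - {"tx": 0.056, "ty": 0.172, "tz": 0, "spin": -5.2}
    - {"tx": 0.07, "ty": 0.215, "tz": 0, "spin": -6.5}
    - {"tx": 0.084, "ty": 0.258, "tz": 0, "spin": -7.8}
    - {"tx": 0.1, "ty": 0.3, "tz": 0, "spin": -9.4}
    - {"tx": 0.1, "ty": 0.3, "tz": 0, "spin": -9.4}

```text
t: 3.15
ee_pos: [431.0, 21.8, 223.2]
orientation: [-3.14, -0.091, -0.004]
ft_force: [0.2, -1.2, 0.5]
width: 61.7
grasp_force: 0.0
```

Call:
apply_moves:
  targets:
    - {"tx": 0.01, "ty": 0.04, "tz": 0, "spin": 0}
    - {"tx": 0.02, "ty": 0.08, "tz": 0, "spin": 0}
    - {"tx": 0.03, "ty": 0.12, "tz": 0, "spin": 0}
    - {"tx": 0.045, "ty": 0.16, "tz": 0, "spin": 0}
    - {"tx": 0.06, "ty": 0.2, "tz": 0, "spin": 0}
    - {"tx": 0.062, "ty": 0.211, "tz": -0.03, "spin": 0}
    - {"tx": 0.062, "ty": 0.211, "tz": -0.07, "spin": 0}
    - {"tx": 0.062, "ty": 0.211, "tz": -0.07, "spin": 0}

```text
t: 3.95
ee_pos: [488.1, 227.4, 148.4]
orientation: [3.137, 0.085, -0.013]
ft_force: [0.3, -0.4, 0.4]
width: 61.2
grasp_force: 0.0
```

Call:
apply_moves:
  targets:
    - {"tz": -0.02}
    - {"tz": -0.04}
    - {"tz": -0.055}
    - {"tz": -0.067}
    - {"tz": -0.067}
    - {"tz": -0.067}
    - {"tz": -0.067}
    - {"tz": -0.067}

```text
validation failed for argument at $.ta...
```

Call:
apply_moves:
  gripper: 1
  targets:
    - {"tz": 0}
    - {"tz": 0}
    - {"tz": 0}
    - {"tz": 0}
    - {"tz": 0}
    - {"tz": 0}
    - {"tz": 0}
    - {"tz": 0}

```text
validation failed for argument at $.ta...
```

Run:
```python
from h import *
save("side","iso1",(240,230,380,370),4)
o=ctrl.get_obs();print(o["ee_pos"],o["width"],o["ft_force"],o["moment"])
```

```text
[489.48209064 227.76800874 150.81206565] 61.92080157274619 [ 0.37221985 -0.97566699  0.76444802] [ 0.01866527 -0.01590812 -0.00832557]
```

View pics/iso1.png

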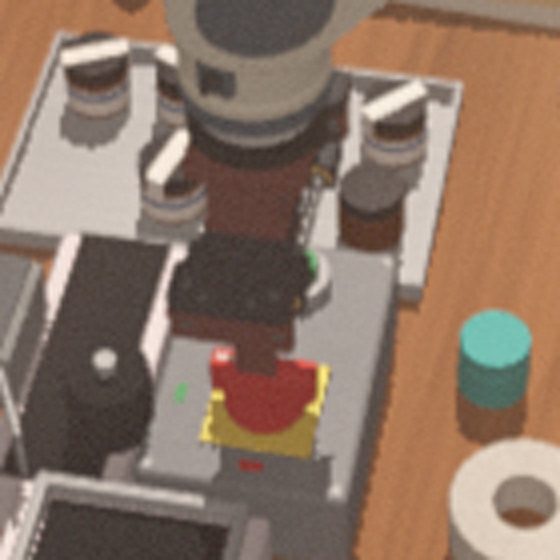

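The fingers hang over the red bar (centre about (265,385)), still open. The moves were refused because every field is required, so I resend them.

Call:
apply_moves:
  targets:
    - {"tx": 0, "ty": 0, "tz": -0.02, "spin": 0}
    - {"tx": 0, "ty": 0, "tz": -0.04, "spin": 0}
    - {"tx": 0, "ty": 0, "tz": -0.055, "spin": 0}
    - {"tx": 0, "ty": 0, "tz": -0.067, "spin": 0}
    - {"tx": 0, "ty": 0, "tz": -0.067, "spin": 0}
    - {"tx": 0, "ty": 0, "tz": -0.067, "spin": 0}
    - {"tx": 0, "ty": 0, "tz": -0.067, "spin": 0}
    - {"tx": 0, "ty": 0, "tz": -0.067, "spin": 0}

```text
t: 4.8
ee_pos: [491.4, 229.6, 86.6]
orientation: [-3.14, -0.084, -0.002]
ft_force: [-0.2, -0.1, -0.3]
width: 61.2
grasp_force: 0.0
```

Call:
apply_moves:
  gripper: 1
  targets:
    - {"tx": 0, "ty": 0, "tz": 0, "spin": 0}
    - {"tx": 0, "ty": 0, "tz": 0, "spin": 0}
    - {"tx": 0, "ty": 0, "tz": 0, "spin": 0}
    - {"tx": 0, "ty": 0, "tz": 0, "spin": 0}
    - {"tx": 0, "ty": 0, "tz": 0, "spin": 0}
    - {"tx": 0, "ty": 0, "tz": 0, "spin": 0}
    - {"tx": 0, "ty": 0, "tz": 0, "spin": 0}
    - {"tx": 0, "ty": 0, "tz": 0, "spin": 0}

```text
t: 5.6
ee_pos: [490.8, 229.4, 85.6]
orientation: [3.14, 0.085, -0.0]
ft_force: [-0.0, 0.8, -0.8]
width: 13.9
grasp_force: 30.0
```

Gripped at 13.9 mm with almost no side force. Now I turn it 90° counter-clockwise.

Call:
apply_moves:
  targets:
    - {"tx": 0, "ty": 0, "tz": 0, "spin": 6}
    - {"tx": 0, "ty": 0, "tz": 0, "spin": 12}
    - {"tx": 0, "ty": 0, "tz": 0, "spin": 18}
    - {"tx": 0, "ty": 0, "tz": 0, "spin": 24}
    - {"tx": 0, "ty": 0, "tz": 0, "spin": 30}
    - {"tx": 0, "ty": 0, "tz": 0, "spin": 36}
    - {"tx": 0, "ty": 0, "tz": 0, "spin": 42}
    - {"tx": 0, "ty": 0, "tz": 0, "spin": 48}

```text
t: 6.4
ee_pos: [491.3, 228.5, 85.7]
orientation: [2.831, 1.36, 0.0]
ft_force: [2.6, -7.0, -0.2]
width: 13.8
grasp_force: 30.0
```

Call:
apply_moves:
  targets:
    - {"tx": 0, "ty": 0, "tz": 0, "spin": 6}
    - {"tx": 0, "ty": 0, "tz": 0, "spin": 12}
    - {"tx": 0, "ty": 0, "tz": 0, "spin": 18}
    - {"tx": 0, "ty": 0, "tz": 0, "spin": 24}
    - {"tx": 0, "ty": 0, "tz": 0, "spin": 30}
    - {"tx": 0, "ty": 0, "tz": 0, "spin": 36}
    - {"tx": 0, "ty": 0, "tz": 0, "spin": 42}
    - {"tx": 0, "ty": 0, "tz": 0, "spin": 42}

```text
t: 7.2
ee_pos: [492.2, 228.2, 85.6]
orientation: [2.156, 2.282, 0.001]
ft_force: [6.9, -7.8, -3.0]
width: 14.0
grasp_force: 30.0
```

Run:
```python
from h import *
o=ctrl.get_obs();print(o["ee_pos"],o["orientation"],o["width"],o["ft_force"],o["moment"])
```

```text
[492.22174405 228.17511516  85.64027006] [2.15591040e+00 2.28167337e+00 8.13926725e-04] 14.002027238806466 [ 6.88171352 -7.76566426 -2.95783263] [-1.32450039 -1.01053528  0.07223127]
```

Call:
apply_moves:
  gripper: -0.4
  targets:
    - {"tx": 0, "ty": 0, "tz": 0, "spin": 0}
    - {"tx": 0, "ty": 0, "tz": 0, "spin": 0}
    - {"tx": 0, "ty": 0, "tz": 0, "spin": 0}
    - {"tx": 0, "ty": 0, "tz": 0, "spin": 0}
    - {"tx": 0, "ty": 0, "tz": 0.02, "spin": 0}
    - {"tx": 0, "ty": 0, "tz": 0.05, "spin": 0}
    - {"tx": 0, "ty": 0, "tz": 0.09, "spin": 0}
    - {"tx": 0, "ty": 0, "tz": 0.09, "spin": 0}

```text
t: 8.0
ee_pos: [493.6, 230.9, 180.4]
orientation: [2.159, 2.278, 0.012]
ft_force: [0.2, 0.3, 0.8]
width: 61.5
grasp_force: 0.0
```

Call:
apply_moves:
  targets:
    - {"tx": 0, "ty": -0.025, "tz": 0, "spin": -6}
    - {"tx": 0, "ty": -0.05, "tz": 0, "spin": -12}
    - {"tx": 0, "ty": -0.075, "tz": 0, "spin": -18}
    - {"tx": 0, "ty": -0.1, "tz": 0, "spin": -24}
    - {"tx": 0, "ty": -0.125, "tz": 0, "spin": -30}
    - {"tx": 0, "ty": -0.15, "tz": 0, "spin": -36}
    - {"tx": 0, "ty": -0.175, "tz": 0, "spin": -42}
    - {"tx": 0, "ty": -0.2, "tz": 0, "spin": -48}

```text
t: 8.8
ee_pos: [490.4, 28.6, 175.2]
orientation: [-2.904, -1.198, 0.001]
ft_force: [0.6, 0.2, 0.2]
width: 61.5
grasp_force: 0.0
```

Call:
apply_moves:
  targets:
    - {"tx": -0.003, "ty": -0.016, "tz": 0, "spin": -7}
    - {"tx": -0.006, "ty": -0.032, "tz": 0, "spin": -14}
    - {"tx": -0.009, "ty": -0.048, "tz": 0, "spin": -21}
    - {"tx": -0.012, "ty": -0.064, "tz": 0, "spin": -28}
    - {"tx": -0.015, "ty": -0.08, "tz": 0, "spin": -35}
    - {"tx": -0.015, "ty": -0.082, "tz": 0, "spin": -42}
    - {"tx": -0.015, "ty": -0.082, "tz": 0, "spin": -42}
    - {"tx": -0.015, "ty": -0.082, "tz": 0, "spin": -42}

```text
t: 9.6
ee_pos: [475.6, -52.4, 175.4]
orientation: [-3.14, -0.089, 0.001]
ft_force: [0.8, 0.4, 0.2]
width: 61.5
grasp_force: 0.0
```

Run:
```python
from h import *
save("side","off",(220,220,400,355),4)
o=ctrl.get_obs();print(o["ee_pos"],o["orientation"],o["width"],o["ft_force"])
for n in("jar1","blank1"):
  print(n,[(q.round(1).tolist(),k,s,atz("side",q,28)[:2].round(0).tolist()) for q,k,s in cents("side",n)])
```

```text
[475.69589522 -52.28481571 175.43878149] [-3.14018767e+00 -8.93498623e-02  5.38682658e-04] 61.6236798479241 [-0.04717963 -0.07154519 -0.16155215]
jar1 [([286.3, 250.1], 359, 0.89, [628.0, -58.0]), ([338.2, 260.3], 327, 0.85, [477.0, -54.0]), ([282.8, 274.3], 336, 0.79, [611.0, 32.0]), ([263.7, 248.4], 292, 0.79, [692.0, -50.0]), ([311.2, 256.5], 346, 0.53, [553.0, -50.0])]
blank1 [([306.1, 279.4], 338, 0.55, [545.0, 35.0]), ([363.3, 319.8], 387, 0.55, [370.0, 132.0]), ([332.3, 281.7], 335, 0.53, [475.0, 27.0])]
```

View pics/off.png

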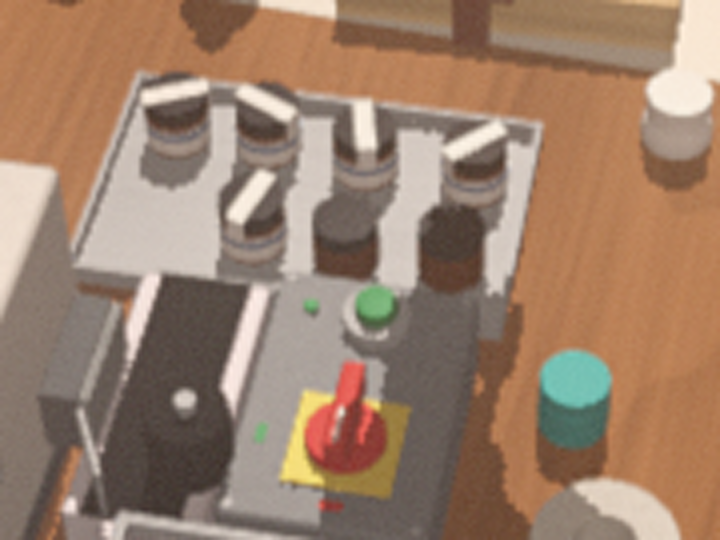

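Call:
apply_moves:
  targets:
    - {"tx": 0, "ty": 0, "tz": -0.035, "spin": 0}
    - {"tx": 0, "ty": 0, "tz": -0.07, "spin": 0}
    - {"tx": 0, "ty": 0, "tz": -0.1, "spin": 0}
    - {"tx": 0, "ty": 0, "tz": -0.125, "spin": 0}
    - {"tx": 0, "ty": 0, "tz": -0.145, "spin": 0}
    - {"tx": 0, "ty": 0, "tz": -0.158, "spin": 0}
    - {"tx": 0, "ty": 0, "tz": -0.158, "spin": 0}
    - {"tx": 0, "ty": 0, "tz": -0.158, "spin": 0}

```text
t: 10.55
ee_pos: [476.1, -52.5, 17.9]
orientation: [3.14, 0.085, 0.0]
ft_force: [0.3, -0.5, 0.3]
width: 61.6
grasp_force: 0.0
```

Call:
apply_moves:
  gripper: 1
  targets:
    - {"tx": 0, "ty": 0, "tz": 0, "spin": 0}
    - {"tx": 0, "ty": 0, "tz": 0, "spin": 0}
    - {"tx": 0, "ty": 0, "tz": 0, "spin": 0}
    - {"tx": 0, "ty": 0, "tz": 0, "spin": 0}
    - {"tx": 0, "ty": 0, "tz": 0.025, "spin": 0}
    - {"tx": 0, "ty": 0, "tz": 0.06, "spin": 0}
    - {"tx": 0, "ty": 0, "tz": 0.1, "spin": 0}
    - {"tx": 0, "ty": 0, "tz": 0.1, "spin": 0}

```text
t: 11.35
ee_pos: [478.9, -53.0, 122.1]
orientation: [3.139, 0.084, 0.013]
ft_force: [1.4, -1.0, -0.6]
width: 45.7
grasp_force: 3.0
```

Call:
apply_moves:
  targets:
    - {"tx": -0.006, "ty": -0.04, "tz": 0, "spin": 0}
    - {"tx": -0.013, "ty": -0.085, "tz": 0, "spin": 0}
    - {"tx": -0.02, "ty": -0.13, "tz": 0, "spin": 0}
    - {"tx": -0.027, "ty": -0.175, "tz": 0, "spin": 0}
    - {"tx": -0.034, "ty": -0.22, "tz": 0, "spin": 0}
    - {"tx": -0.042, "ty": -0.265, "tz": 0, "spin": 0}
    - {"tx": -0.05, "ty": -0.311, "tz": 0, "spin": 0}
    - {"tx": -0.05, "ty": -0.311, "tz": 0, "spin": 0}

```text
t: 12.15
ee_pos: [425.0, -368.5, 117.1]
orientation: [3.139, 0.077, 0.002]
ft_force: [-0.1, 0.0, -1.0]
width: 45.6
grasp_force: 30.0
```

Run:
```python
from h import *
save("side","held",(220,140,420,290),4)
o=ctrl.get_obs();print(o["ee_pos"],o["width"],o["ft_force"],o["grasp_force"])
```

```text
[ 424.78299953 -365.66581073  116.66896969] 45.62536354655941 [ 0.88861228 -0.70021415 -0.97859501] 29.99409645795822
```

View pics/held.png

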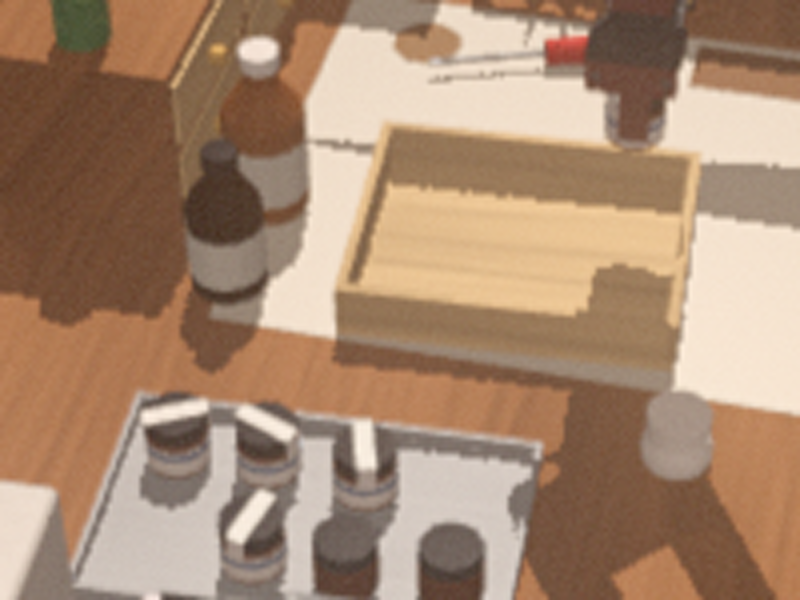

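The jar is held above the crate. The grip reading dipped to 3 N on the way, so I check whether the jar slipped.

Run:
```python
from h import *
for z in (85,95,104): print(z,proj("side",(425,-365.5,z)).round(1))
for x,y in ((475.8,-52.6),): pass
for c in("side","top"):
    print([(q.round(1).tolist(),k,s) for q,k,s in cents(c,"jar1")],[ (np.array(r["uv"]).round(1).tolist()) for r in ctrl.pinpoint("jar1",c)])
    print([ r["box"] for r in ctrl.outline_of("jar1",c)])
```

```text
85 [377.7 178. ]
95 [377.8 175.4]
104 [378.  173.1]
[([286.6, 251.2], 309, 0.72), ([282.7, 274.7], 354, 0.69), ([264.1, 248.7], 343, 0.69), ([310.8, 256.6], 328, 0.63), ([378.7, 170.0], 71, 0.46)] [[308.7, 261.3], [284.0, 255.8], [260.2, 251.5], [376.5, 171.4], [282.2, 281.5]]
[[276.3, 238.6, 296.7, 261.4], [275.1, 263.0, 292.3, 286.0], [252.6, 234.6, 272.8, 262.1], [301.7, 245.7, 320.1, 266.3], [372.3, 162.8, 388.8, 178.3]]
[([314.5, 178.7], 273, 0.79), ([316.0, 227.7], 266, 0.61), ([317.1, 256.3], 229, 0.58), ([285.4, 207.8], 250, 0.56)] [[283.0, 208.9], [319.0, 202.8], [315.7, 178.7], [315.6, 231.8], [316.6, 258.3], [144.9, 234.7]]
[[305.8, 168.6, 326.2, 186.1], [308.8, 220.2, 324.0, 239.4], [309.0, 246.8, 325.5, 263.6], [274.5, 200.0, 292.2, 218.1]]
```

Call:
apply_moves:
  targets:
    - {"tx": 0, "ty": 0, "tz": -0.03, "spin": 0}
    - {"tx": 0, "ty": 0, "tz": -0.055, "spin": 0}
    - {"tx": 0, "ty": 0, "tz": -0.075, "spin": 0}
    - {"tx": 0, "ty": 0, "tz": -0.085, "spin": 0}
    - {"tx": 0, "ty": 0, "tz": -0.091, "spin": 0}
    - {"tx": 0, "ty": 0, "tz": -0.094, "spin": 0}
    - {"tx": 0, "ty": 0, "tz": -0.094, "spin": 0}
    - {"tx": 0, "ty": 0, "tz": -0.094, "spin": 0}

```text
t: 13.3
ee_pos: [426.3, -363.9, 24.4]
orientation: [3.14, 0.084, 0.001]
ft_force: [0.3, -0.4, -0.9]
width: 45.5
grasp_force: 30.0
```

Run:
```python
from h import *
o=ctrl.get_obs();print(o["ee_pos"],o["width"],o["ft_force"],o["moment"])
```

```text
[ 426.26915454 -363.91150851   24.40462912] 45.51963949094558 [ 0.25505142 -0.44940407 -0.89092877] [-0.00699342  0.03677802 -0.01879167]
```

Call:
apply_moves:
  gripper: -0.4
  targets:
    - {"tx": 0, "ty": 0, "tz": -0.001, "spin": 0}
    - {"tx": 0, "ty": 0, "tz": -0.001, "spin": 0}
    - {"tx": 0, "ty": 0, "tz": -0.001, "spin": 0}
    - {"tx": 0, "ty": 0, "tz": 0.005, "spin": 0}
    - {"tx": 0, "ty": 0, "tz": 0.03, "spin": 0}
    - {"tx": 0, "ty": 0, "tz": 0.065, "spin": 0}
    - {"tx": 0, "ty": 0, "tz": 0.095, "spin": 0}
    - {"tx": 0, "ty": 0, "tz": 0.095, "spin": 0}

```text
t: 14.1
ee_pos: [428.0, -365.5, 123.1]
orientation: [3.135, 0.084, 0.009]
ft_force: [0.2, -0.5, 0.3]
width: 61.4
grasp_force: 0.0
```

Call:
apply_moves:
  targets:
    - {"tx": 0.018, "ty": 0.044, "tz": 0, "spin": 0}
    - {"tx": 0.036, "ty": 0.088, "tz": 0, "spin": 0}
    - {"tx": 0.054, "ty": 0.132, "tz": 0, "spin": 0}
    - {"tx": 0.072, "ty": 0.176, "tz": 0, "spin": 0}
    - {"tx": 0.09, "ty": 0.22, "tz": 0, "spin": 0}
    - {"tx": 0.108, "ty": 0.264, "tz": 0, "spin": 0}
    - {"tx": 0.129, "ty": 0.313, "tz": 0, "spin": 0}
    - {"tx": 0.129, "ty": 0.313, "tz": 0, "spin": 0}

```text
t: 14.9
ee_pos: [556.5, -46.1, 118.4]
orientation: [-3.14, -0.092, -0.002]
ft_force: [0.4, -0.4, 0.5]
width: 61.6
grasp_force: 0.0
```

```bash
cat > jars.py <<'E'
from h import *
o=ctrl.get_obs();print(o["t"],o["ee_pos"].round(1),o["orientation"].round(3),o["width"].round(1),o["ft_force"].round(1))
for c in("side","top"):
  ctrl.get_image(c)
  for n in("jar1","blank1"):
    print(c,n,[(k,s,atz(c,q,28)[:2].round(0).tolist()) for q,k,s in cents(c,n)])
E
python3 jars.py
```

```text
Traceback (most recent call last):
  File "jars.py", line 2, in <module>
    o=ctrl.get_obs();print(o["t"],o["ee_pos"].round(1),o["orientation"].round(3),o["width"].round(1),o["ft_force"].round(1))
                                                                                 ^^^^^^^^^^^^^^^^
AttributeError: 'float' object has no attribute 'round'
```

```bash
sed -i 's/o\["width"\].round(1)/round(o["width"],1)/' jars.py; python3 jars.py
```

```text
14.9 [556.5 -46.1 118.4] [-3.14e+00 -9.20e-02 -2.00e-03] 61.6 [ 0.4 -0.4  0.5]
side jar1 [(294, 0.75, [610.0, 34.0]), (324, 0.71, [554.0, -50.0]), (250, 0.67, [426.0, -366.0]), (311, 0.67, [690.0, -49.0]), (294, 0.65, [625.0, -53.0])]
side blank1 [(356, 0.9, [474.0, 27.0]), (341, 0.8, [371.0, 133.0]), (284, 0.61, [426.0, -367.0]), (327, 0.56, [545.0, 34.0])]
top jar1 [(303, 0.79, [427.0, -362.0]), (55, 0.44, [712.0, -52.0])]
top blank1 [(87, 0.6, [375.0, 140.0])]
```

Call:
apply_moves:
  targets:
    - {"tx": 0, "ty": 0, "tz": -0.025, "spin": 0}
    - {"tx": 0, "ty": 0, "tz": -0.05, "spin": 0}
    - {"tx": 0, "ty": 0, "tz": -0.075, "spin": 0}
    - {"tx": 0, "ty": 0, "tz": -0.09, "spin": 0}
    - {"tx": 0, "ty": 0, "tz": -0.1, "spin": 0}
    - {"tx": 0, "ty": 0, "tz": -0.1, "spin": 0}
    - {"tx": 0, "ty": 0, "tz": -0.1, "spin": 0}
    - {"tx": 0, "ty": 0, "tz": -0.1, "spin": 0}

```text
t: 16.0
ee_pos: [555.6, -50.8, 19.6]
orientation: [3.14, 0.084, 0.003]
ft_force: [0.6, -0.1, 0.0]
width: 61.5
grasp_force: 0.0
```

Call:
apply_moves:
  gripper: 1
  targets:
    - {"tx": 0, "ty": 0, "tz": 0, "spin": 0}
    - {"tx": 0, "ty": 0, "tz": 0, "spin": 0}
    - {"tx": 0, "ty": 0, "tz": 0, "spin": 0}
    - {"tx": 0, "ty": 0, "tz": 0, "spin": 0}
    - {"tx": 0, "ty": 0, "tz": 0.025, "spin": 0}
    - {"tx": 0, "ty": 0, "tz": 0.06, "spin": 0}
    - {"tx": 0, "ty": 0, "tz": 0.1, "spin": 0}
    - {"tx": 0, "ty": 0, "tz": 0.1, "spin": 0}

```text
t: 16.8
ee_pos: [558.0, -50.9, 123.3]
orientation: [3.139, 0.084, 0.013]
ft_force: [1.0, -0.0, -1.1]
width: 45.5
grasp_force: 30.0
```

Call:
apply_moves:
  targets:
    - {"tx": -0.007, "ty": -0.04, "tz": 0, "spin": 0}
    - {"tx": -0.015, "ty": -0.085, "tz": 0, "spin": 0}
    - {"tx": -0.023, "ty": -0.13, "tz": 0, "spin": 0}
    - {"tx": -0.031, "ty": -0.175, "tz": 0, "spin": 0}
    - {"tx": -0.038, "ty": -0.22, "tz": 0, "spin": 0}
    - {"tx": -0.046, "ty": -0.265, "tz": 0, "spin": 0}
    - {"tx": -0.054, "ty": -0.309, "tz": 0, "spin": 0}
    - {"tx": -0.054, "ty": -0.309, "tz": 0, "spin": 0}

```text
t: 17.6
ee_pos: [499.6, -364.3, 117.8]
orientation: [3.139, 0.077, 0.001]
ft_force: [0.9, 1.6, -0.6]
width: 45.3
grasp_force: 30.0
```

Call:
apply_moves:
  targets:
    - {"tx": 0, "ty": 0, "tz": -0.03, "spin": 0}
    - {"tx": 0, "ty": 0, "tz": -0.055, "spin": 0}
    - {"tx": 0, "ty": 0, "tz": -0.075, "spin": 0}
    - {"tx": 0, "ty": 0, "tz": -0.085, "spin": 0}
    - {"tx": 0, "ty": 0, "tz": -0.091, "spin": 0}
    - {"tx": 0, "ty": 0, "tz": -0.095, "spin": 0}
    - {"tx": 0, "ty": 0, "tz": -0.095, "spin": 0}
    - {"tx": 0, "ty": 0, "tz": -0.095, "spin": 0}

```text
t: 18.4
ee_pos: [501.4, -359.9, 24.4]
orientation: [3.14, 0.084, 0.002]
ft_force: [0.8, -0.5, 0.5]
width: 45.3
grasp_force: 30.0
```

Call:
apply_moves:
  gripper: -0.4
  targets:
    - {"tx": 0, "ty": 0, "tz": -0.001, "spin": 0}
    - {"tx": 0, "ty": 0, "tz": -0.001, "spin": 0}
    - {"tx": 0, "ty": 0, "tz": -0.001, "spin": 0}
    - {"tx": 0, "ty": 0, "tz": 0.005, "spin": 0}
    - {"tx": 0, "ty": 0, "tz": 0.03, "spin": 0}
    - {"tx": 0, "ty": 0, "tz": 0.065, "spin": 0}
    - {"tx": 0, "ty": 0, "tz": 0.095, "spin": 0}
    - {"tx": 0, "ty": 0, "tz": 0.095, "spin": 0}

```text
t: 19.2
ee_pos: [503.3, -361.4, 123.5]
orientation: [3.136, 0.084, 0.01]
ft_force: [-0.6, -1.5, 0.4]
width: 61.7
grasp_force: 0.0
```

Call:
apply_moves:
  targets:
    - {"tx": 0.017, "ty": 0.043, "tz": 0, "spin": 0}
    - {"tx": 0.034, "ty": 0.086, "tz": 0, "spin": 0}
    - {"tx": 0.051, "ty": 0.129, "tz": 0, "spin": 0}
    - {"tx": 0.068, "ty": 0.172, "tz": 0, "spin": 0}
    - {"tx": 0.087, "ty": 0.215, "tz": 0, "spin": 0}
    - {"tx": 0.106, "ty": 0.26, "tz": 0, "spin": 0}
    - {"tx": 0.125, "ty": 0.304, "tz": 0, "spin": 0}
    - {"tx": 0.125, "ty": 0.304, "tz": 0, "spin": 0}

```text
t: 20.0
ee_pos: [627.5, -50.6, 118.3]
orientation: [-3.139, -0.092, -0.002]
ft_force: [-0.1, -0.3, -0.6]
width: 61.2
grasp_force: 0.0
```

```bash
python3 jars.py
```

```text
20.0 [627.5 -50.6 118.3] [-3.139e+00 -9.200e-02 -2.000e-03] 61.2 [-0.1 -0.3 -0.6]
side jar1 [(333, 0.8, [611.0, 32.0]), (317, 0.72, [691.0, -51.0]), (273, 0.69, [500.0, -365.0]), (201, 0.59, [427.0, -365.0]), (299, 0.57, [626.0, -56.0])]
side blank1 [(263, 0.9, [546.0, 35.0]), (317, 0.88, [475.0, 26.0]), (351, 0.81, [369.0, 131.0]), (376, 0.4, [502.0, 186.0])]
top jar1 [(310, 0.86, [427.0, -363.0]), (302, 0.58, [501.0, -359.0])]
top blank1 [(354, 0.22, [498.0, 242.0])]
```

Call:
apply_moves:
  targets:
    - {"tx": 0, "ty": 0, "tz": -0.025, "spin": 0}
    - {"tx": 0, "ty": 0, "tz": -0.05, "spin": 0}
    - {"tx": 0, "ty": 0, "tz": -0.075, "spin": 0}
    - {"tx": 0, "ty": 0, "tz": -0.09, "spin": 0}
    - {"tx": 0, "ty": 0, "tz": -0.1, "spin": 0}
    - {"tx": 0, "ty": 0, "tz": -0.1, "spin": 0}
    - {"tx": 0, "ty": 0, "tz": -0.1, "spin": 0}
    - {"tx": 0, "ty": 0, "tz": -0.1, "spin": 0}

```text
t: 21.1
ee_pos: [626.7, -55.8, 19.8]
orientation: [3.14, 0.084, 0.003]
ft_force: [0.8, 0.2, 0.3]
width: 61.2
grasp_force: 0.0
```

Call:
apply_moves:
  gripper: 1
  targets:
    - {"tx": 0, "ty": 0, "tz": 0, "spin": 0}
    - {"tx": 0, "ty": 0, "tz": 0, "spin": 0}
    - {"tx": 0, "ty": 0, "tz": 0, "spin": 0}
    - {"tx": 0, "ty": 0, "tz": 0, "spin": 0}
    - {"tx": 0, "ty": 0, "tz": 0.025, "spin": 0}
    - {"tx": 0, "ty": 0, "tz": 0.06, "spin": 0}
    - {"tx": 0, "ty": 0, "tz": 0.1, "spin": 0}
    - {"tx": 0, "ty": 0, "tz": 0.1, "spin": 0}

```text
t: 21.9
ee_pos: [629.3, -55.9, 123.8]
orientation: [3.139, 0.084, 0.014]
ft_force: [0.3, -0.1, -0.7]
width: 45.6
grasp_force: 30.0
```

Call:
apply_moves:
  targets:
    - {"tx": -0.007, "ty": -0.04, "tz": 0, "spin": 0}
    - {"tx": -0.014, "ty": -0.085, "tz": 0, "spin": 0}
    - {"tx": -0.021, "ty": -0.13, "tz": 0, "spin": 0}
    - {"tx": -0.028, "ty": -0.175, "tz": 0, "spin": 0}
    - {"tx": -0.035, "ty": -0.22, "tz": 0, "spin": 0}
    - {"tx": -0.042, "ty": -0.26, "tz": 0, "spin": 0}
    - {"tx": -0.05, "ty": -0.3, "tz": 0, "spin": 0}
    - {"tx": -0.05, "ty": -0.3, "tz": 0, "spin": 0}

```text
t: 22.7
ee_pos: [574.2, -360.1, 117.5]
orientation: [3.14, 0.077, -0.001]
ft_force: [0.3, 0.7, -1.1]
width: 45.7
grasp_force: 30.0
```

Call:
apply_moves:
  targets:
    - {"tx": 0, "ty": 0, "tz": -0.03, "spin": 0}
    - {"tx": 0, "ty": 0, "tz": -0.055, "spin": 0}
    - {"tx": 0, "ty": 0, "tz": -0.075, "spin": 0}
    - {"tx": 0, "ty": 0, "tz": -0.085, "spin": 0}
    - {"tx": 0, "ty": 0, "tz": -0.091, "spin": 0}
    - {"tx": 0, "ty": 0, "tz": -0.095, "spin": 0}
    - {"tx": 0, "ty": 0, "tz": -0.095, "spin": 0}
    - {"tx": 0, "ty": 0, "tz": -0.095, "spin": 0}

```text
t: 23.5
ee_pos: [576.4, -355.9, 24.5]
orientation: [3.14, 0.084, 0.002]
ft_force: [0.1, 0.8, -0.7]
width: 45.7
grasp_force: 30.0
```

Call:
apply_moves:
  gripper: -0.4
  targets:
    - {"tx": 0, "ty": 0, "tz": -0.001, "spin": 0}
    - {"tx": 0, "ty": 0, "tz": -0.001, "spin": 0}
    - {"tx": 0, "ty": 0, "tz": -0.001, "spin": 0}
    - {"tx": 0, "ty": 0, "tz": 0.005, "spin": 0}
    - {"tx": 0, "ty": 0, "tz": 0.03, "spin": 0}
    - {"tx": 0, "ty": 0, "tz": 0.065, "spin": 0}
    - {"tx": 0, "ty": 0, "tz": 0.095, "spin": 0}
    - {"tx": 0, "ty": 0, "tz": 0.095, "spin": 0}

```text
t: 24.3
ee_pos: [578.5, -357.4, 124.0]
orientation: [3.136, 0.084, 0.011]
ft_force: [0.1, -0.1, 0.3]
width: 61.4
grasp_force: 0.0
```

Call:
apply_moves:
  targets:
    - {"tx": 0.016, "ty": 0.043, "tz": 0, "spin": 0}
    - {"tx": 0.032, "ty": 0.086, "tz": 0, "spin": 0}
    - {"tx": 0.048, "ty": 0.129, "tz": 0, "spin": 0}
    - {"tx": 0.064, "ty": 0.172, "tz": 0, "spin": 0}
    - {"tx": 0.082, "ty": 0.215, "tz": 0, "spin": 0}
    - {"tx": 0.1, "ty": 0.26, "tz": 0, "spin": 0}
    - {"tx": 0.116, "ty": 0.305, "tz": 0, "spin": 0}
    - {"tx": 0.116, "ty": 0.305, "tz": 0, "spin": 0}

```text
t: 25.1
ee_pos: [693.1, -45.0, 118.2]
orientation: [-3.139, -0.093, -0.001]
ft_force: [-0.1, -0.4, 0.8]
width: 61.4
grasp_force: 0.0
```

```bash
python3 jars.py
```

```text
25.1 [693.1 -45.  118.2] [-3.139e+00 -9.300e-02 -1.000e-03] 61.4 [-0.1 -0.4  0.8]
side jar1 [(328, 0.89, [691.0, -51.0]), (335, 0.8, [611.0, 32.0]), (247, 0.74, [577.0, -360.0]), (253, 0.61, [500.0, -363.0]), (245, 0.48, [427.0, -367.0])]
side blank1 [(325, 0.87, [545.0, 34.0]), (327, 0.83, [474.0, 27.0]), (375, 0.77, [370.0, 132.0]), (332, 0.37, [503.0, 189.0])]
top jar1 [(279, 0.78, [501.0, -359.0]), (277, 0.63, [426.0, -364.0]), (75, 0.54, [504.0, 144.0]), (307, 0.53, [578.0, -355.0])]
top blank1 []
```

Call:
apply_moves:
  targets:
    - {"tx": 0, "ty": 0, "tz": -0.025, "spin": 0}
    - {"tx": 0, "ty": 0, "tz": -0.05, "spin": 0}
    - {"tx": 0, "ty": 0, "tz": -0.075, "spin": 0}
    - {"tx": 0, "ty": 0, "tz": -0.09, "spin": 0}
    - {"tx": 0, "ty": 0, "tz": -0.1, "spin": 0}
    - {"tx": 0, "ty": 0, "tz": -0.1, "spin": 0}
    - {"tx": 0, "ty": 0, "tz": -0.1, "spin": 0}
    - {"tx": 0, "ty": 0, "tz": -0.1, "spin": 0}

```text
t: 26.2
ee_pos: [692.8, -50.8, 20.0]
orientation: [3.14, 0.084, 0.003]
ft_force: [0.2, 0.3, 0.5]
width: 61.5
grasp_force: 0.0
```

Call:
apply_moves:
  gripper: 1
  targets:
    - {"tx": 0, "ty": 0, "tz": 0, "spin": 0}
    - {"tx": 0, "ty": 0, "tz": 0, "spin": 0}
    - {"tx": 0, "ty": 0, "tz": 0, "spin": 0}
    - {"tx": 0, "ty": 0, "tz": 0, "spin": 0}
    - {"tx": 0, "ty": 0, "tz": 0.025, "spin": 0}
    - {"tx": 0, "ty": 0, "tz": 0.06, "spin": 0}
    - {"tx": 0, "ty": 0, "tz": 0.1, "spin": 0}
    - {"tx": 0, "ty": 0, "tz": 0.1, "spin": 0}

```text
t: 27.0
ee_pos: [695.4, -50.8, 124.4]
orientation: [3.139, 0.084, 0.015]
ft_force: [0.3, 0.5, -1.7]
width: 45.5
grasp_force: 30.0
```

Call:
apply_moves:
  targets:
    - {"tx": -0.02, "ty": -0.035, "tz": 0, "spin": 0}
    - {"tx": -0.04, "ty": -0.07, "tz": 0, "spin": 0}
    - {"tx": -0.06, "ty": -0.105, "tz": 0, "spin": 0}
    - {"tx": -0.08, "ty": -0.14, "tz": 0, "spin": 0}
    - {"tx": -0.1, "ty": -0.175, "tz": 0, "spin": 0}
    - {"tx": -0.115, "ty": -0.205, "tz": 0, "spin": 0}
    - {"tx": -0.121, "ty": -0.215, "tz": 0, "spin": 0}
    - {"tx": -0.121, "ty": -0.215, "tz": 0, "spin": 0}

```text
t: 27.8
ee_pos: [569.6, -266.5, 117.8]
orientation: [-3.14, -0.08, 0.002]
ft_force: [-0.3, -0.2, -1.7]
width: 45.8
grasp_force: 30.0
```

Call:
apply_moves:
  targets:
    - {"tx": 0, "ty": 0, "tz": -0.03, "spin": 0}
    - {"tx": 0, "ty": 0, "tz": -0.055, "spin": 0}
    - {"tx": 0, "ty": 0, "tz": -0.075, "spin": 0}
    - {"tx": 0, "ty": 0, "tz": -0.085, "spin": 0}
    - {"tx": 0, "ty": 0, "tz": -0.091, "spin": 0}
    - {"tx": 0, "ty": 0, "tz": -0.095, "spin": 0}
    - {"tx": 0, "ty": 0, "tz": -0.095, "spin": 0}
    - {"tx": 0, "ty": 0, "tz": -0.095, "spin": 0}

```text
t: 28.6
ee_pos: [571.4, -265.7, 24.4]
orientation: [3.14, 0.084, 0.002]
ft_force: [-0.1, -0.2, -1.2]
width: 45.6
grasp_force: 30.0
```

Call:
apply_moves:
  gripper: -0.4
  targets:
    - {"tx": 0, "ty": 0, "tz": -0.001, "spin": 0}
    - {"tx": 0, "ty": 0, "tz": -0.001, "spin": 0}
    - {"tx": 0, "ty": 0, "tz": -0.001, "spin": 0}
    - {"tx": 0, "ty": 0, "tz": 0.005, "spin": 0}
    - {"tx": 0, "ty": 0, "tz": 0.03, "spin": 0}
    - {"tx": 0, "ty": 0, "tz": 0.065, "spin": 0}
    - {"tx": 0, "ty": 0, "tz": 0.095, "spin": 0}
    - {"tx": 0, "ty": 0, "tz": 0.095, "spin": 0}

```text
t: 29.4
ee_pos: [573.6, -267.0, 123.7]
orientation: [3.137, 0.084, 0.011]
ft_force: [1.0, -0.4, -0.6]
width: 61.7
grasp_force: 0.0
```

Call:
apply_moves:
  targets:
    - {"tx": -0.014, "ty": 0.042, "tz": 0, "spin": 6}
    - {"tx": -0.028, "ty": 0.084, "tz": 0, "spin": 12}
    - {"tx": -0.042, "ty": 0.126, "tz": 0, "spin": 18}
    - {"tx": -0.056, "ty": 0.168, "tz": 0, "spin": 24}
    - {"tx": -0.07, "ty": 0.21, "tz": 0, "spin": 30}
    - {"tx": -0.084, "ty": 0.252, "tz": 0, "spin": 36}
    - {"tx": -0.096, "ty": 0.292, "tz": 0, "spin": 42}
    - {"tx": -0.096, "ty": 0.292, "tz": 0, "spin": 42}

```text
t: 30.2
ee_pos: [472.4, 29.8, 118.2]
orientation: [-2.896, -1.214, 0.003]
ft_force: [-0.7, 0.1, -0.1]
width: 61.8
grasp_force: 0.0
```

```bash
python3 jars.py
python3 - <<'E'
from h import *
f=lambda x,y:(x/2.2+110,y/2.2+130)
P=np.array([atz("top",f(*p),60)[:2] for p in [(14,188),(152,178),(156,275),(15,283)]]);print(P.round(0).tolist(),P.mean(0))
save("top","inf",(100,190,300,340),4)
print([(np.round(r["uv"],1).tolist(),round(r["score"],2),atz("top",r["uv"],60).round(0)) for r in ctrl.pinpoint("infeed","top")[:2]])
ctrl.get_image("side");print([(np.round(r["uv"],1).tolist(),round(r["score"],2),atz("side",r["uv"],60).round(0)) for r in ctrl.pinpoint("infeed","side")[:2]])
E
```

```text
30.2 [472.4  29.8 118.2] [-2.896 -1.214  0.003] 61.8 [-0.7  0.1 -0.1]
side jar1 [(360, 0.85, [611.0, 33.0]), (262, 0.61, [426.0, -369.0])]
side blank1 [(368, 0.83, [370.0, 131.0]), (675, 0.69, [726.0, -395.0]), (328, 0.56, [545.0, 36.0])]
top jar1 [(279, 0.66, [501.0, -360.0]), (218, 0.66, [615.0, 33.0]), (280, 0.64, [578.0, -354.0]), (281, 0.57, [425.0, -364.0]), (277, 0.52, [572.0, -265.0])]
top blank1 [(27664, 0.29, [679.0, 276.0])]
[[590.0, 482.0], [600.0, 314.0], [482.0, 306.0], [474.0, 476.0]] [536.65858571 394.58758483]
[([146.7, 231.1], 0.92, array([547., 399.,  60.]))]
[([266.2, 385.4], 0.78, array([541., 386.,  60.]))]
```

View pics/inf.png

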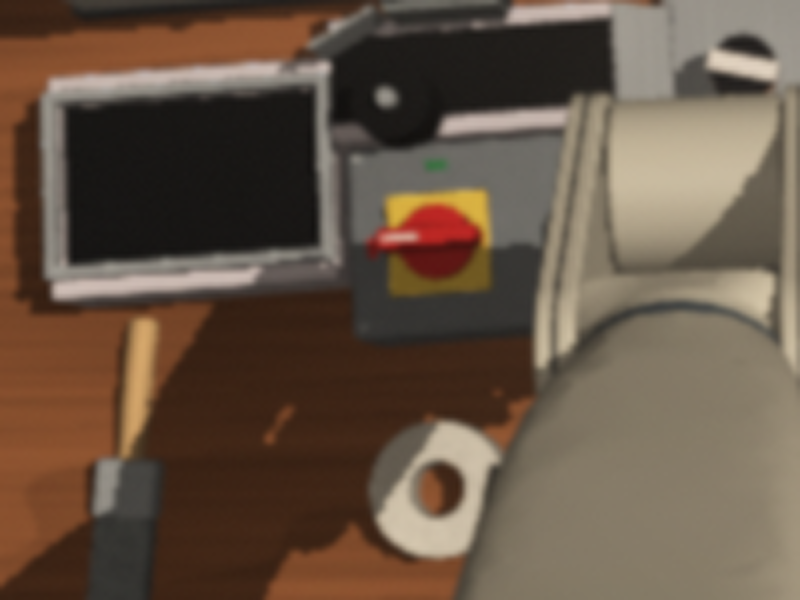

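Infeed bed: dark rectangle centred at about (191,175) in the crop, and the isolator is still off. All four right-hand jars are in the crate. Now the first blank.

Call:
apply_moves:
  targets:
    - {"tx": 0, "ty": 0, "tz": -0.025, "spin": 0}
    - {"tx": 0, "ty": 0, "tz": -0.05, "spin": 0}
    - {"tx": 0, "ty": 0, "tz": -0.075, "spin": 0}
    - {"tx": 0, "ty": 0, "tz": -0.09, "spin": 0}
    - {"tx": 0, "ty": 0, "tz": -0.1, "spin": 0}
    - {"tx": 0, "ty": 0, "tz": -0.1, "spin": 0}
    - {"tx": 0, "ty": 0, "tz": -0.1, "spin": 0}
    - {"tx": 0, "ty": 0, "tz": -0.1, "spin": 0}

```text
t: 31.5
ee_pos: [475.5, 26.4, 19.4]
orientation: [2.901, 1.204, 0.002]
ft_force: [-0.3, -0.8, 0.4]
width: 61.7
grasp_force: 0.0
```

Call:
apply_moves:
  gripper: 1
  targets:
    - {"tx": 0, "ty": 0, "tz": 0, "spin": 0}
    - {"tx": 0, "ty": 0, "tz": 0, "spin": 0}
    - {"tx": 0, "ty": 0, "tz": 0, "spin": 0}
    - {"tx": 0, "ty": 0, "tz": 0, "spin": 0}
    - {"tx": 0, "ty": 0, "tz": 0.035, "spin": 0}
    - {"tx": 0, "ty": 0, "tz": 0.075, "spin": 0}
    - {"tx": 0, "ty": 0, "tz": 0.115, "spin": 0}
    - {"tx": 0, "ty": 0, "tz": 0.145, "spin": 0}

```text
t: 32.3
ee_pos: [475.0, 26.5, 165.8]
orientation: [2.901, 1.204, 0.002]
ft_force: [0.0, 0.1, -1.7]
width: 45.5
grasp_force: 30.0
```

Call:
apply_moves:
  targets:
    - {"tx": 0.003, "ty": 0.02, "tz": 0, "spin": 0}
    - {"tx": 0.009, "ty": 0.06, "tz": 0, "spin": 0}
    - {"tx": 0.016, "ty": 0.1, "tz": 0, "spin": 0}
    - {"tx": 0.023, "ty": 0.14, "tz": 0, "spin": 0}
    - {"tx": 0.03, "ty": 0.18, "tz": 0, "spin": 0}
    - {"tx": 0.037, "ty": 0.22, "tz": 0, "spin": 0}
    - {"tx": 0.044, "ty": 0.26, "tz": 0, "spin": 0}
    - {"tx": 0.05, "ty": 0.3, "tz": 0, "spin": 0}

```text
t: 33.1
ee_pos: [524.5, 328.0, 163.4]
orientation: [2.901, 1.204, -0.001]
ft_force: [0.6, -0.9, -0.7]
width: 45.6
grasp_force: 30.0
```

Call:
apply_moves:
  targets:
    - {"tx": 0.004, "ty": 0.04, "tz": 0, "spin": 0}
    - {"tx": 0.009, "ty": 0.08, "tz": 0, "spin": 0}
    - {"tx": 0.013, "ty": 0.108, "tz": 0, "spin": 0}
    - {"tx": 0.013, "ty": 0.108, "tz": -0.025, "spin": 0}
    - {"tx": 0.013, "ty": 0.108, "tz": -0.05, "spin": 0}
    - {"tx": 0.013, "ty": 0.108, "tz": -0.07, "spin": 0}
    - {"tx": 0.013, "ty": 0.108, "tz": -0.07, "spin": 0}
    - {"tx": 0.013, "ty": 0.108, "tz": -0.07, "spin": 0}

```text
t: 33.9
ee_pos: [537.5, 434.2, 93.5]
orientation: [2.901, 1.204, -0.002]
ft_force: [0.1, 0.1, -0.1]
width: 45.4
grasp_force: 30.0
```

Run:
```python
from h import *
save("side","infh",(200,290,400,440),4)
o=ctrl.get_obs();print(o["ee_pos"],o["width"],o["ft_force"])
```

```text
[538.2064116  434.66031953  94.46032569] 45.82110008441255 [-0.715081    0.11440428 -0.72691265]
```

View pics/infh.png

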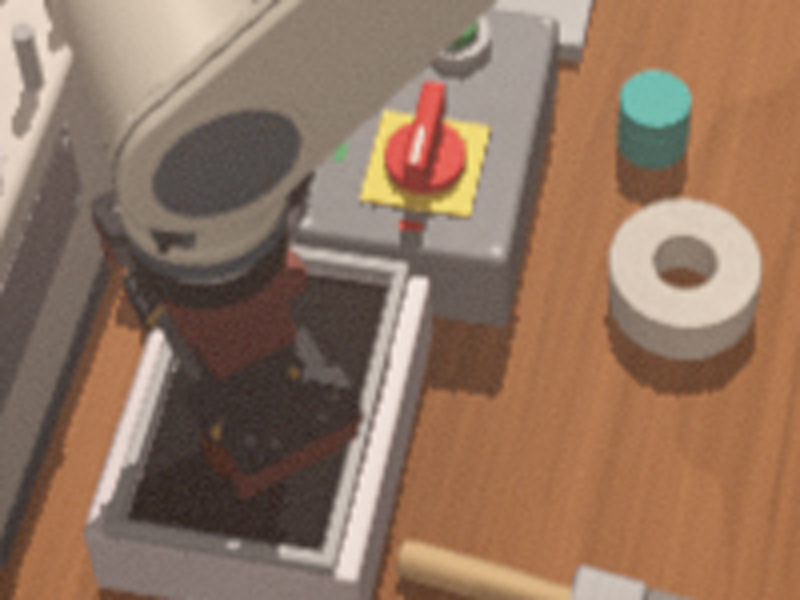

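The gripper with the blank hangs over the middle-left of the bed, inside the rails. I lower the last bit and watch the force.

Call:
apply_moves:
  targets:
    - {"tx": 0, "ty": 0, "tz": -0.006, "spin": 0}
    - {"tx": 0, "ty": 0, "tz": -0.011, "spin": 0}
    - {"tx": 0, "ty": 0, "tz": -0.015, "spin": 0}
    - {"tx": 0, "ty": 0, "tz": -0.017, "spin": 0}
    - {"tx": 0, "ty": 0, "tz": -0.019, "spin": 0}
    - {"tx": 0, "ty": 0, "tz": -0.019, "spin": 0}
    - {"tx": 0, "ty": 0, "tz": -0.019, "spin": 0}
    - {"tx": 0, "ty": 0, "tz": -0.019, "spin": 0}

```text
t: 34.75
ee_pos: [537.8, 434.4, 75.4]
orientation: [2.902, 1.204, -0.0]
ft_force: [-2.2, -2.0, 4.9]
width: 45.7
grasp_force: 30.0
```

Run:
```python
from h import *
o=ctrl.get_obs();print(o["ee_pos"],o["width"],o["ft_force"])
```

```text
[537.78826158 434.36635341  75.36030693] 45.6926475260886 [-2.1591513  -1.95133912  4.92457461]
```

Call:
apply_moves:
  gripper: -0.4
  targets:
    - {"tx": 0, "ty": 0, "tz": 0, "spin": 0}
    - {"tx": 0, "ty": 0, "tz": 0, "spin": 0}
    - {"tx": 0, "ty": 0, "tz": 0, "spin": 0}
    - {"tx": 0, "ty": 0, "tz": 0.005, "spin": 0}
    - {"tx": 0, "ty": 0, "tz": 0.03, "spin": 0}
    - {"tx": 0, "ty": 0, "tz": 0.06, "spin": 0}
    - {"tx": 0, "ty": 0, "tz": 0.09, "spin": 0}
    - {"tx": 0, "ty": 0, "tz": 0.09, "spin": 0}

```text
t: 35.55
ee_pos: [540.2, 436.3, 169.9]
orientation: [-2.9, -1.203, -0.013]
ft_force: [0.7, -0.9, -0.0]
width: 61.6
grasp_force: 0.0
```

Call:
apply_moves:
  targets:
    - {"tx": 0, "ty": -0.025, "tz": 0, "spin": 0}
    - {"tx": 0.001, "ty": -0.07, "tz": 0, "spin": 0}
    - {"tx": 0.002, "ty": -0.115, "tz": 0, "spin": 0}
    - {"tx": 0.003, "ty": -0.16, "tz": 0, "spin": 0}
    - {"tx": 0.004, "ty": -0.205, "tz": 0, "spin": 0}
    - {"tx": 0.005, "ty": -0.25, "tz": 0, "spin": 0}
    - {"tx": 0.006, "ty": -0.295, "tz": 0, "spin": 0}
    - {"tx": 0.006, "ty": -0.34, "tz": 0, "spin": 0}

```text
t: 36.35
ee_pos: [543.4, 92.6, 164.2]
orientation: [-2.901, -1.204, 0.001]
ft_force: [0.8, 0.4, 0.3]
width: 61.4
grasp_force: 0.0
```

Call:
apply_moves:
  targets:
    - {"tx": 0.001, "ty": -0.03, "tz": 0, "spin": 0}
    - {"tx": 0.001, "ty": -0.06, "tz": 0, "spin": 0}
    - {"tx": 0.001, "ty": -0.06, "tz": -0.02, "spin": 0}
    - {"tx": 0.001, "ty": -0.06, "tz": -0.045, "spin": 0}
    - {"tx": 0.001, "ty": -0.06, "tz": -0.045, "spin": 0}
    - {"tx": 0.001, "ty": -0.06, "tz": -0.045, "spin": 0}
    - {"tx": 0.001, "ty": -0.06, "tz": -0.045, "spin": 0}
    - {"tx": 0.001, "ty": -0.06, "tz": -0.045, "spin": 0}

```text
t: 37.15
ee_pos: [545.5, 34.7, 120.7]
orientation: [2.901, 1.204, 0.003]
ft_force: [-0.6, -0.3, -0.5]
width: 61.6
grasp_force: 0.0
```

```bash
python3 jars.py
python3 - <<'E'
from h import *
for c in("side","top"):
  print(c,[(k,s,atz(c,q,84)[:2].round(0).tolist()) for q,k,s in cents(c,"blank1")])
save("top","inf2",(100,190,300,340),3)
E
```

```text
37.15 [545.5  34.7 120.7] [2.901 1.204 0.003] 61.6 [-0.6 -0.3 -0.5]
side jar1 [(346, 0.78, [611.0, 32.0]), (250, 0.76, [500.0, -361.0]), (183, 0.53, [567.0, -275.0]), (264, 0.5, [427.0, -366.0]), (247, 0.48, [577.0, -359.0])]
side blank1 [(548, 0.85, [550.0, 405.0]), (327, 0.79, [545.0, 34.0]), (369, 0.72, [369.0, 133.0]), (267, 0.7, [426.0, -366.0])]
top jar1 [(286, 0.73, [501.0, -360.0]), (273, 0.63, [577.0, -355.0]), (323, 0.53, [498.0, 243.0]), (280, 0.49, [573.0, -267.0])]
top blank1 [(305, 0.73, [544.0, 454.0]), (407, 0.6, [496.0, -579.0]), (482, 0.48, [719.0, -246.0]), (25201, 0.26, [686.0, 288.0])]
side [(548, 0.85, [536.0, 435.0]), (327, 0.79, [530.0, 81.0]), (369, 0.72, [363.0, 175.0]), (267, 0.7, [417.0, -299.0])]
top [(305, 0.73, [535.0, 434.0]), (407, 0.6, [489.0, -559.0]), (482, 0.48, [703.0, -238.0]), (25201, 0.26, [671.0, 274.0])]
```

View pics/inf2.png

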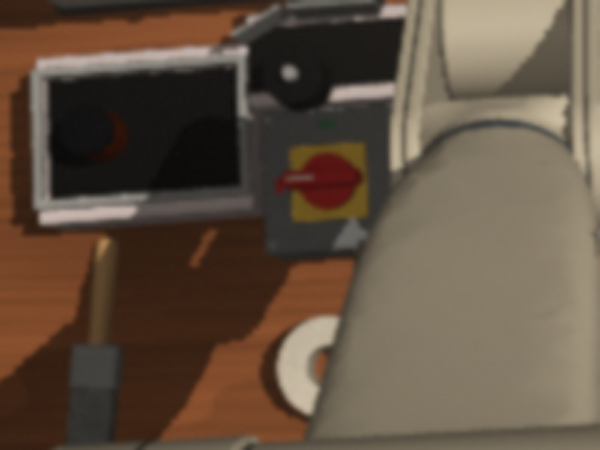

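The blank stands upright on the bed (black lid at about (88,130) in the crop). Now the second blank.

Call:
apply_moves:
  targets:
    - {"tx": 0, "ty": 0, "tz": -0.025, "spin": 0}
    - {"tx": 0, "ty": 0, "tz": -0.05, "spin": 0}
    - {"tx": 0, "ty": 0, "tz": -0.075, "spin": 0}
    - {"tx": 0, "ty": 0, "tz": -0.09, "spin": 0}
    - {"tx": 0, "ty": 0, "tz": -0.101, "spin": 0}
    - {"tx": 0, "ty": 0, "tz": -0.101, "spin": 0}
    - {"tx": 0, "ty": 0, "tz": -0.101, "spin": 0}
    - {"tx": 0, "ty": 0, "tz": -0.101, "spin": 0}

```text
t: 38.4
ee_pos: [545.6, 34.4, 19.6]
orientation: [2.901, 1.204, 0.003]
ft_force: [-0.5, 0.1, 0.1]
width: 61.5
grasp_force: 0.0
```

Call:
apply_moves:
  gripper: 1
  targets:
    - {"tx": 0, "ty": 0, "tz": 0, "spin": 0}
    - {"tx": 0, "ty": 0, "tz": 0, "spin": 0}
    - {"tx": 0, "ty": 0, "tz": 0, "spin": 0}
    - {"tx": 0, "ty": 0, "tz": 0, "spin": 0}
    - {"tx": 0, "ty": 0, "tz": 0.035, "spin": 0}
    - {"tx": 0, "ty": 0, "tz": 0.075, "spin": 0}
    - {"tx": 0, "ty": 0, "tz": 0.115, "spin": 0}
    - {"tx": 0, "ty": 0, "tz": 0.145, "spin": 0}

```text
t: 39.2
ee_pos: [545.0, 34.4, 165.8]
orientation: [2.901, 1.204, 0.002]
ft_force: [1.0, 0.1, -0.9]
width: 45.2
grasp_force: 30.0
```

Call:
apply_moves:
  targets:
    - {"tx": 0, "ty": 0.02, "tz": 0, "spin": 0}
    - {"tx": 0, "ty": 0.06, "tz": 0, "spin": 0}
    - {"tx": -0.001, "ty": 0.1, "tz": 0, "spin": 0}
    - {"tx": -0.002, "ty": 0.145, "tz": 0, "spin": 0}
    - {"tx": -0.003, "ty": 0.19, "tz": 0, "spin": 0}
    - {"tx": -0.003, "ty": 0.235, "tz": 0, "spin": 0}
    - {"tx": -0.003, "ty": 0.28, "tz": 0, "spin": 0}
    - {"tx": -0.003, "ty": 0.32, "tz": 0, "spin": 0}

```text
t: 40.0
ee_pos: [541.1, 356.5, 163.3]
orientation: [-2.901, -1.205, 0.001]
ft_force: [0.3, -0.8, -1.1]
width: 45.6
grasp_force: 30.0
```

Call:
apply_moves:
  targets:
    - {"tx": 0, "ty": 0, "tz": 0, "spin": 0}
    - {"tx": 0, "ty": 0, "tz": -0.025, "spin": 0}
    - {"tx": 0, "ty": 0, "tz": -0.05, "spin": 0}
    - {"tx": 0, "ty": 0, "tz": -0.07, "spin": 0}
    - {"tx": 0, "ty": 0, "tz": -0.08, "spin": 0}
    - {"tx": 0, "ty": 0, "tz": -0.088, "spin": 0}
    - {"tx": 0, "ty": 0, "tz": -0.088, "spin": 0}
    - {"tx": 0, "ty": 0, "tz": -0.088, "spin": 0}

```text
t: 40.8
ee_pos: [542.3, 354.4, 76.2]
orientation: [-2.902, -1.204, -0.001]
ft_force: [-0.5, 0.7, -1.1]
width: 45.4
grasp_force: 30.0
```

Call:
apply_moves:
  gripper: -0.4
  targets:
    - {"tx": 0, "ty": 0, "tz": -0.001, "spin": 0}
    - {"tx": 0, "ty": 0, "tz": -0.001, "spin": 0}
    - {"tx": 0, "ty": 0, "tz": -0.001, "spin": 0}
    - {"tx": 0, "ty": 0, "tz": 0.005, "spin": 0}
    - {"tx": 0, "ty": 0, "tz": 0.03, "spin": 0}
    - {"tx": 0, "ty": 0, "tz": 0.06, "spin": 0}
    - {"tx": 0, "ty": 0, "tz": 0.09, "spin": 0}
    - {"tx": 0, "ty": 0, "tz": 0.09, "spin": 0}

```text
t: 41.6
ee_pos: [544.3, 356.0, 170.8]
orientation: [-2.9, -1.204, -0.013]
ft_force: [-0.1, -0.1, -0.1]
width: 61.7
grasp_force: 0.0
```

Call:
apply_moves:
  targets:
    - {"tx": 0.002, "ty": -0.035, "tz": 0, "spin": 2}
    - {"tx": 0.006, "ty": -0.075, "tz": 0, "spin": 6}
    - {"tx": 0.012, "ty": -0.115, "tz": 0, "spin": 12}
    - {"tx": 0.02, "ty": -0.155, "tz": 0, "spin": 18}
    - {"tx": 0.03, "ty": -0.195, "tz": 0, "spin": 24}
    - {"tx": 0.04, "ty": -0.235, "tz": 0, "spin": 30}
    - {"tx": 0.05, "ty": -0.275, "tz": 0, "spin": 36}
    - {"tx": 0.06, "ty": -0.31, "tz": 0, "spin": 42}

```text
t: 42.4
ee_pos: [601.6, 42.4, 165.3]
orientation: [-2.273, -2.168, 0.001]
ft_force: [-0.2, 0.2, -1.0]
width: 61.4
grasp_force: 0.0
```

Call:
apply_moves:
  targets:
    - {"tx": 0.009, "ty": -0.012, "tz": 0, "spin": 6}
    - {"tx": 0.009, "ty": -0.012, "tz": -0.02, "spin": 6}
    - {"tx": 0.009, "ty": -0.012, "tz": -0.046, "spin": 6}
    - {"tx": 0.009, "ty": -0.012, "tz": -0.046, "spin": 6}
    - {"tx": 0.009, "ty": -0.012, "tz": -0.046, "spin": 6}
    - {"tx": 0.009, "ty": -0.012, "tz": -0.046, "spin": 6}
    - {"tx": 0.009, "ty": -0.012, "tz": -0.046, "spin": 6}
    - {"tx": 0.009, "ty": -0.012, "tz": -0.046, "spin": 6}

```text
t: 43.2
ee_pos: [611.4, 32.6, 120.7]
orientation: [2.16, 2.28, 0.002]
ft_force: [-0.0, 0.0, -0.2]
width: 61.6
grasp_force: 0.0
```

```bash
python3 jars.py
python3 - <<'E'
from h import *
for c in("side","top"):
  print(c,[(k,s,atz(c,q,84)[:2].round(0).tolist()) for q,k,s in cents(c,"blank1")])
E
```

```text
43.2 [611.4  32.6 120.7] [2.16e+00 2.28e+00 2.00e-03] 61.6 [-0.   0.  -0.2]
side jar1 [(265, 0.7, [500.0, -361.0]), (255, 0.65, [578.0, -361.0]), (254, 0.61, [572.0, -272.0]), (283, 0.59, [426.0, -368.0]), (324, 0.57, [612.0, 30.0])]
side blank1 [(367, 0.74, [370.0, 131.0]), (544, 0.73, [551.0, 405.0]), (329, 0.71, [347.0, -131.0]), (465, 0.57, [555.0, 323.0])]
top jar1 [(284, 0.84, [573.0, -265.0]), (261, 0.83, [577.0, -354.0]), (295, 0.54, [501.0, -359.0])]
top blank1 [(338, 0.71, [551.0, 373.0]), (280, 0.64, [544.0, 456.0]), (537, 0.34, [720.0, -244.0])]
side [(367, 0.74, [364.0, 174.0]), (544, 0.73, [536.0, 434.0]), (329, 0.71, [342.0, -76.0]), (465, 0.57, [540.0, 356.0])]
top [(338, 0.71, [542.0, 355.0]), (280, 0.64, [536.0, 435.0]), (537, 0.34, [704.0, -237.0])]
```

Call:
apply_moves:
  targets:
    - {"tx": 0, "ty": 0, "tz": -0.025, "spin": 0}
    - {"tx": 0, "ty": 0, "tz": -0.05, "spin": 0}
    - {"tx": 0, "ty": 0, "tz": -0.075, "spin": 0}
    - {"tx": 0, "ty": 0, "tz": -0.09, "spin": 0}
    - {"tx": 0, "ty": 0, "tz": -0.101, "spin": 0}
    - {"tx": 0, "ty": 0, "tz": -0.101, "spin": 0}
    - {"tx": 0, "ty": 0, "tz": -0.101, "spin": 0}
    - {"tx": 0, "ty": 0, "tz": -0.101, "spin": 0}

```text
t: 44.4
ee_pos: [611.7, 32.4, 19.7]
orientation: [2.16, 2.279, 0.002]
ft_force: [0.2, 0.4, -0.5]
width: 61.8
grasp_force: 0.0
```

Call:
apply_moves:
  gripper: 1
  targets:
    - {"tx": 0, "ty": 0, "tz": 0, "spin": 0}
    - {"tx": 0, "ty": 0, "tz": 0, "spin": 0}
    - {"tx": 0, "ty": 0, "tz": 0, "spin": 0}
    - {"tx": 0, "ty": 0, "tz": 0, "spin": 0}
    - {"tx": 0, "ty": 0, "tz": 0.025, "spin": 0}
    - {"tx": 0, "ty": 0, "tz": 0.06, "spin": 0}
    - {"tx": 0, "ty": 0, "tz": 0.1, "spin": 0}
    - {"tx": 0, "ty": 0, "tz": 0.1, "spin": 0}

```text
t: 45.2
ee_pos: [614.0, 32.5, 123.6]
orientation: [2.157, 2.276, 0.009]
ft_force: [0.4, 0.5, 0.1]
width: 45.7
grasp_force: 30.0
```

Call:
apply_moves:
  targets:
    - {"tx": -0.02, "ty": -0.035, "tz": 0, "spin": 0}
    - {"tx": -0.043, "ty": -0.08, "tz": 0, "spin": 0}
    - {"tx": -0.066, "ty": -0.125, "tz": 0, "spin": 0}
    - {"tx": -0.089, "ty": -0.17, "tz": 0, "spin": 0}
    - {"tx": -0.112, "ty": -0.215, "tz": 0, "spin": 0}
    - {"tx": -0.135, "ty": -0.26, "tz": 0, "spin": 0}
    - {"tx": -0.16, "ty": -0.305, "tz": 0, "spin": 0}
    - {"tx": -0.16, "ty": -0.305, "tz": 0, "spin": 0}

```text
t: 46.0
ee_pos: [447.7, -276.1, 117.8]
orientation: [-2.166, -2.274, 0.002]
ft_force: [0.3, -0.6, -1.9]
width: 45.4
grasp_force: 30.0
```

Call:
apply_moves:
  targets:
    - {"tx": 0, "ty": 0, "tz": -0.03, "spin": 0}
    - {"tx": 0, "ty": 0, "tz": -0.055, "spin": 0}
    - {"tx": 0, "ty": 0, "tz": -0.075, "spin": 0}
    - {"tx": 0, "ty": 0, "tz": -0.085, "spin": 0}
    - {"tx": 0, "ty": 0, "tz": -0.091, "spin": 0}
    - {"tx": 0, "ty": 0, "tz": -0.095, "spin": 0}
    - {"tx": 0, "ty": 0, "tz": -0.095, "spin": 0}
    - {"tx": 0, "ty": 0, "tz": -0.095, "spin": 0}

```text
t: 46.8
ee_pos: [451.3, -272.8, 24.2]
orientation: [2.16, 2.28, 0.0]
ft_force: [-0.3, -0.0, -1.8]
width: 45.5
grasp_force: 30.0
```

Call:
apply_moves:
  gripper: -0.4
  targets:
    - {"tx": 0, "ty": 0, "tz": -0.001, "spin": 0}
    - {"tx": 0, "ty": 0, "tz": -0.001, "spin": 0}
    - {"tx": 0, "ty": 0, "tz": -0.001, "spin": 0}
    - {"tx": 0, "ty": 0, "tz": 0.005, "spin": 0}
    - {"tx": 0, "ty": 0, "tz": 0.04, "spin": 0}
    - {"tx": 0, "ty": 0, "tz": 0.08, "spin": 0}
    - {"tx": 0, "ty": 0, "tz": 0.12, "spin": 0}
    - {"tx": 0, "ty": 0, "tz": 0.155, "spin": 0}

```text
t: 47.6
ee_pos: [450.9, -272.7, 181.1]
orientation: [2.16, 2.279, 0.0]
ft_force: [0.3, 0.1, -0.4]
width: 61.5
grasp_force: 0.0
```

Call:
apply_moves:
  targets:
    - {"tx": 0.002, "ty": 0.02, "tz": 0, "spin": 0}
    - {"tx": 0.004, "ty": 0.055, "tz": 0, "spin": 0}
    - {"tx": 0.007, "ty": 0.09, "tz": 0, "spin": 0}
    - {"tx": 0.01, "ty": 0.13, "tz": 0, "spin": 0}
    - {"tx": 0.013, "ty": 0.17, "tz": 0, "spin": 0}
    - {"tx": 0.016, "ty": 0.21, "tz": 0, "spin": 0}
    - {"tx": 0.018, "ty": 0.23, "tz": 0, "spin": 0}
    - {"tx": 0.02, "ty": 0.25, "tz": 0, "spin": 0}

```text
t: 48.4
ee_pos: [470.7, -21.1, 179.2]
orientation: [2.159, 2.281, 0.001]
ft_force: [-0.3, 0.1, -0.3]
width: 61.3
grasp_force: 0.0
```

```bash
python3 jars.py
python3 - <<'E'
from h import *
save("side","all",(200,130,440,430),2)
for c in("side","top"):
  print(c,[(k,s,atz(c,q,84)[:2].round(0).tolist()) for q,k,s in cents(c,"blank1")])
E
```

```text
48.4 [470.7 -21.1 179.2] [2.159e+00 2.281e+00 1.000e-03] 61.3 [-0.3  0.1 -0.3]
side jar1 [(132, 0.67, [420.0, -376.0])]
side blank1 [(475, 0.88, [555.0, 323.0]), (500, 0.75, [551.0, 405.0]), (372, 0.7, [370.0, 131.0])]
top jar1 [(236, 0.82, [452.0, -275.0]), (257, 0.81, [427.0, -362.0]), (272, 0.75, [501.0, -359.0]), (245, 0.73, [560.0, -314.0]), (291, 0.5, [572.0, -265.0])]
top blank1 [(295, 0.68, [551.0, 372.0]), (123, 0.63, [370.0, 137.0]), (325, 0.58, [545.0, 454.0])]
side [(505, 0.97, [535.0, 435.0]), (477, 0.57, [541.0, 354.0])]
top [(295, 0.68, [542.0, 355.0]), (123, 0.63, [368.0, 129.0]), (325, 0.58, [536.0, 434.0])]
```

View pics/all.png

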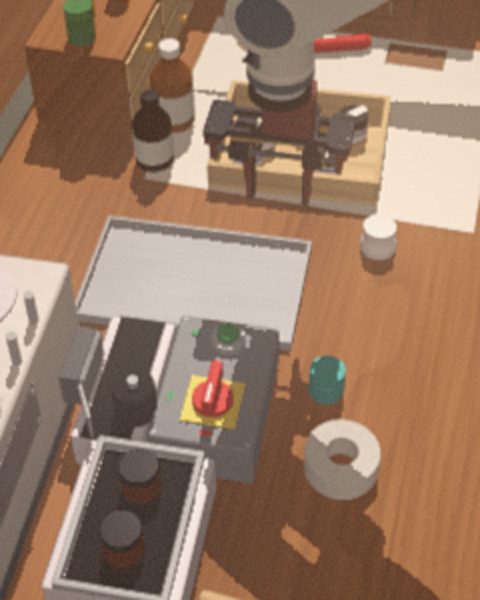

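The tray is empty and both blanks stand on the bed. The crate jar that stood at (577,-355) now reads (560,-314), so it was knocked. I move clear and check it.

Call:
apply_moves:
  targets:
    - {"tx": 0.003, "ty": 0.03, "tz": 0, "spin": 0}
    - {"tx": 0.006, "ty": 0.07, "tz": 0, "spin": 0}
    - {"tx": 0.01, "ty": 0.11, "tz": 0, "spin": 0}
    - {"tx": 0.013, "ty": 0.15, "tz": 0, "spin": 0}
    - {"tx": 0.016, "ty": 0.19, "tz": 0, "spin": 0}
    - {"tx": 0.019, "ty": 0.23, "tz": 0, "spin": 0}
    - {"tx": 0.02, "ty": 0.251, "tz": 0, "spin": 0}
    - {"tx": 0.02, "ty": 0.251, "tz": 0, "spin": 0}

```text
t: 49.65
ee_pos: [491.3, 230.3, 178.6]
orientation: [2.158, 2.283, 0.001]
ft_force: [-0.5, 0.9, -0.4]
width: 61.4
grasp_force: 0.0
```

```bash
python3 jars.py
python3 - <<'E'
from h import *
a=ctrl.get_image("top")[180:320,350:480];b=ctrl.get_image("side")[150:260,290:420]
f=lambda i:cv2.resize(i,(390,400),interpolation=cv2.INTER_CUBIC)
cv2.imwrite("pics/crate.png",np.hstack([f(a),f(b)])[:,:,::-1])
E
```

```text
49.65 [491.3 230.3 178.6] [2.158e+00 2.283e+00 1.000e-03] 61.4 [-0.5  0.9 -0.4]
side jar1 [(212, 0.6, [450.0, -279.0])]
side blank1 [(483, 0.96, [555.0, 322.0]), (587, 0.74, [550.0, 406.0]), (388, 0.65, [370.0, 133.0]), (1231, 0.63, [330.0, 244.0])]
top jar1 [(276, 0.8, [501.0, -360.0]), (241, 0.79, [561.0, -314.0]), (223, 0.66, [574.0, -264.0]), (283, 0.57, [427.0, -365.0])]
top blank1 [(280, 0.69, [572.0, -265.0]), (236, 0.61, [371.0, 127.0]), (276, 0.2, [501.0, -360.0])]
```

View pics/crate.png

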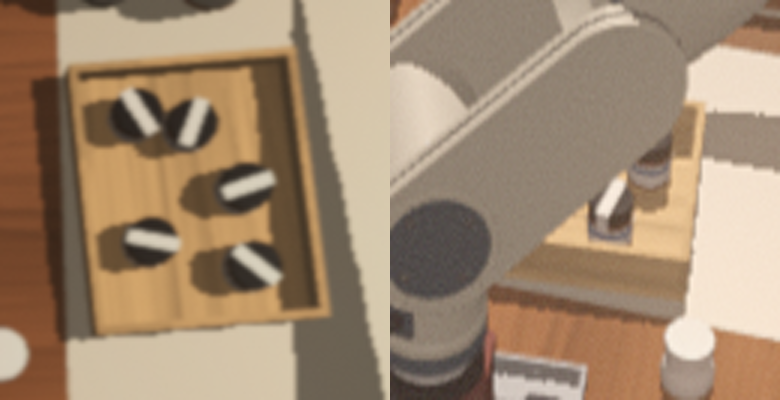

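All five jars stand upright in the crate. The knocked one at (190,125) is still on the floor, so nothing needs mending. Now the isolator goes back on.

Call:
apply_moves:
  targets:
    - {"tx": 0, "ty": 0, "tz": -0.02, "spin": 0}
    - {"tx": 0, "ty": 0, "tz": -0.04, "spin": 0}
    - {"tx": 0, "ty": 0, "tz": -0.06, "spin": 0}
    - {"tx": 0, "ty": 0, "tz": -0.08, "spin": 0}
    - {"tx": 0, "ty": 0, "tz": -0.093, "spin": 0}
    - {"tx": 0, "ty": 0, "tz": -0.093, "spin": 0}
    - {"tx": 0, "ty": 0, "tz": -0.093, "spin": 0}
    - {"tx": 0, "ty": 0, "tz": -0.093, "spin": 0}

```text
t: 50.85
ee_pos: [491.5, 228.6, 86.6]
orientation: [2.161, 2.28, 0.002]
ft_force: [-1.2, 0.2, 0.4]
width: 61.3
grasp_force: 0.0
```

Call:
apply_moves:
  gripper: 1
  targets:
    - {"tx": 0, "ty": 0, "tz": 0, "spin": 0}
    - {"tx": 0, "ty": 0, "tz": 0, "spin": 0}
    - {"tx": 0, "ty": 0, "tz": 0, "spin": 0}
    - {"tx": 0, "ty": 0, "tz": 0, "spin": 0}
    - {"tx": 0, "ty": 0, "tz": 0, "spin": 0}
    - {"tx": 0, "ty": 0, "tz": 0, "spin": 0}
    - {"tx": 0, "ty": 0, "tz": 0, "spin": 0}
    - {"tx": 0, "ty": 0, "tz": 0, "spin": 0}

```text
t: 51.65
ee_pos: [492.2, 228.6, 85.8]
orientation: [2.16, 2.28, 0.003]
ft_force: [4.9, -1.0, -2.6]
width: 14.0
grasp_force: 30.0
```

Call:
apply_moves:
  targets:
    - {"tx": 0, "ty": 0, "tz": 0, "spin": -6}
    - {"tx": 0, "ty": 0, "tz": 0, "spin": -12}
    - {"tx": 0, "ty": 0, "tz": 0, "spin": -18}
    - {"tx": 0, "ty": 0, "tz": 0, "spin": -24}
    - {"tx": 0, "ty": 0, "tz": 0, "spin": -30}
    - {"tx": 0, "ty": 0, "tz": 0, "spin": -36}
    - {"tx": 0, "ty": 0, "tz": 0, "spin": -42}
    - {"tx": 0, "ty": 0, "tz": 0, "spin": -48}

```text
t: 52.45
ee_pos: [491.5, 228.8, 85.8]
orientation: [-2.904, -1.198, -0.002]
ft_force: [2.9, 1.1, -1.6]
width: 14.2
grasp_force: 30.0
```

Call:
apply_moves:
  targets:
    - {"tx": 0, "ty": 0, "tz": 0, "spin": -6}
    - {"tx": 0, "ty": 0, "tz": 0, "spin": -12}
    - {"tx": 0, "ty": 0, "tz": 0, "spin": -18}
    - {"tx": 0, "ty": 0, "tz": 0, "spin": -24}
    - {"tx": 0, "ty": 0, "tz": 0, "spin": -30}
    - {"tx": 0, "ty": 0, "tz": 0, "spin": -36}
    - {"tx": 0, "ty": 0, "tz": 0, "spin": -42}
    - {"tx": 0, "ty": 0, "tz": 0, "spin": -42}

```text
t: 53.25
ee_pos: [491.3, 229.3, 85.8]
orientation: [-3.139, -0.083, -0.002]
ft_force: [0.0, 4.9, -0.9]
width: 13.7
grasp_force: 30.0
```

Run:
```python
from h import *
o=ctrl.get_obs();print(o["ee_pos"],o["orientation"],o["width"],o["ft_force"],o["moment"])
```

```text
[491.34711773 229.33387326  85.81256032] [-3.13925456e+00 -8.27799755e-02 -1.99649733e-03] 13.692981536725009 [ 0.00947511  4.91371314 -0.86173641] [ 8.62454969e-01 -1.27464939e-04  3.14782223e-01]
```

Call:
apply_moves:
  gripper: -0.4
  targets:
    - {"tx": 0, "ty": 0, "tz": 0, "spin": 0}
    - {"tx": 0, "ty": 0, "tz": 0, "spin": 0}
    - {"tx": 0, "ty": 0, "tz": 0, "spin": 0}
    - {"tx": 0, "ty": 0, "tz": 0, "spin": 0}
    - {"tx": 0, "ty": 0, "tz": 0.02, "spin": 0}
    - {"tx": 0, "ty": 0, "tz": 0.045, "spin": 0}
    - {"tx": 0, "ty": 0, "tz": 0.06, "spin": 0}
    - {"tx": 0, "ty": 0, "tz": 0.06, "spin": 0}

```text
t: 54.05
ee_pos: [492.1, 228.9, 147.7]
orientation: [-3.139, -0.084, -0.006]
ft_force: [-0.6, -0.2, -0.2]
width: 61.8
grasp_force: 0.0
```

Call:
apply_moves:
  gripper: 1
  targets:
    - {"tx": 0.002, "ty": -0.03, "tz": 0, "spin": 0}
    - {"tx": 0.004, "ty": -0.06, "tz": 0, "spin": 0}
    - {"tx": 0.006, "ty": -0.0944, "tz": 0, "spin": 0}
    - {"tx": 0.006, "ty": -0.0944, "tz": -0.02, "spin": 0}
    - {"tx": 0.006, "ty": -0.0944, "tz": -0.035, "spin": 0}
    - {"tx": 0.006, "ty": -0.0944, "tz": -0.045, "spin": 0}
    - {"tx": 0.006, "ty": -0.0944, "tz": -0.045, "spin": 0}
    - {"tx": 0.006, "ty": -0.0944, "tz": -0.045, "spin": 0}

```text
t: 54.85
ee_pos: [496.6, 134.1, 100.4]
orientation: [3.14, 0.085, -0.001]
ft_force: [-0.8, -0.7, 0.3]
width: 1.7
grasp_force: 0.0
```

Run:
```python
from h import *
save("side","press",(260,260,380,350),6)
o=ctrl.get_obs();print(o["ee_pos"],o["width"],o["ft_force"])
```

```text
[497.00497285 134.25831055 100.82546732] 0.5060236538100418 [ 0.4302452   0.42861665 -0.22919886]
```

View pics/press.png

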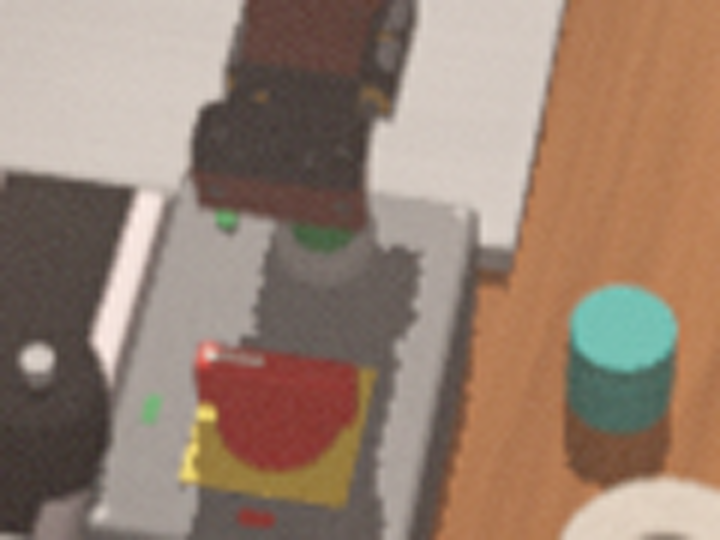

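Run:
```python
from h import *
for p in ((497,134,101),(497,134,92),(507,134,101),(487,134,101),(497.2,134.6,88)):print(p,((proj("side",p)-[260,260])*6).round(0))
```

```text
(497, 134, 101) [322. 195.]
(497, 134, 92) [322. 209.]
(507, 134, 101) [298. 191.]
(487, 134, 101) [345. 200.]
(497.2, 134.6, 88) [321. 217.]
```

The isolator bar is back along x (on). The TCP projects onto the button's column (322), with the gripper body in front of it. Now I press.

Call:
apply_moves:
  targets:
    - {"tx": 0, "ty": 0, "tz": -0.005, "spin": 0}
    - {"tx": 0, "ty": 0, "tz": -0.009, "spin": 0}
    - {"tx": 0, "ty": 0, "tz": -0.012, "spin": 0}
    - {"tx": 0, "ty": 0, "tz": -0.014, "spin": 0}
    - {"tx": 0, "ty": 0, "tz": -0.015, "spin": 0}
    - {"tx": 0, "ty": 0, "tz": -0.016, "spin": 0}
    - {"tx": 0, "ty": 0, "tz": -0.016, "spin": 0}
    - {"tx": 0, "ty": 0, "tz": -0.016, "spin": 0}

```text
t: 55.7
ee_pos: [497.3, 134.3, 86.1]
orientation: [-3.14, -0.084, -0.002]
ft_force: [-4.3, 0.5, 18.5]
width: 0.3
grasp_force: 8.8
```

Run:
```python
from h import *
o=ctrl.get_obs();print(o["ee_pos"],o["width"],o["ft_force"])
```

```text
[497.28187704 134.27899829  86.08775926] 0.26787178705755477 [-4.30998928  0.48064957 18.52569201]
```

It bottomed out at 18.5 N, z 86. I retreat and make a final check.

Call:
apply_moves:
  targets:
    - {"tx": 0, "ty": 0, "tz": 0.01, "spin": 0}
    - {"tx": 0, "ty": 0, "tz": 0.04, "spin": 0}
    - {"tx": 0, "ty": 0, "tz": 0.08, "spin": 0}
    - {"tx": 0, "ty": 0, "tz": 0.12, "spin": 0}
    - {"tx": -0.02, "ty": -0.03, "tz": 0.12, "spin": 0}
    - {"tx": -0.04, "ty": -0.06, "tz": 0.12, "spin": 0}
    - {"tx": -0.06, "ty": -0.1, "tz": 0.12, "spin": 0}
    - {"tx": -0.06, "ty": -0.1, "tz": 0.12, "spin": 0}

```text
t: 56.5
ee_pos: [433.6, 31.1, 204.3]
orientation: [3.14, 0.08, -0.005]
ft_force: [-0.0, -0.1, -1.1]
width: 0.3
grasp_force: 0.0
```

Run:
```python
from h import *
a=ctrl.get_image("top")[150:330,110:470];b=ctrl.get_image("side")[150:430,210:410]
cv2.imwrite("pics/fin.png",np.hstack([cv2.resize(a,(500,400)),cv2.resize(b,(286,400))])[:,:,::-1])
```

```text
(no output)
```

View pics/fin.png

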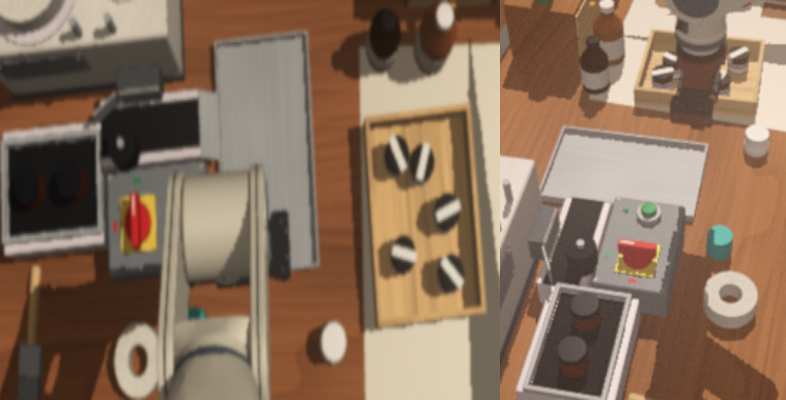

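The five labelled jars are upright in the crate, both blanks are on the infeed bed, the tray is empty and the isolator is on. The bystanders look untouched, so I hand in.

```bash
python3 -c "
from workcell import ctrl
print(ctrl.close_job())"
```

```text
the job is handed in; nothing more can be done
None
```

I switched the labeller off first, stood all five labelled jars upright in the crate and both blanks upright on the infeed bed, then turned the isolator back on, pressed start fully, and handed the job in at about 57 s (one jar already in the crate got knocked about 4 cm but stayed upright on its floor).

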